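Fetch the paste jar from behind the bottles

ROBOT

A 6-joint arm with a two-finger parallel gripper is mounted at the origin on the work surface. World frame = base frame: x ahead of the robot, y to its left, z up, the work surface at z = 0. Lengths are in m, angles in rad, forces in N, time in s.
With the tool pointing down it reaches from about 0.25 to 0.85 m from the base axis. Payload 12.5 kg.
Tool frame: the origin (TCP) lies on the mounting face of the last link; the fingertips stand 186 mm ahead of it and the grasp point (between the pads) lies 167 mm ahead of it; z points along the fingers, y is the line along which they close (so a half turn about z gives the same grasp; the last joint's range is limited). The gripper opens to 93 mm and grips with 3 to 60 N. Pads are 15 mm wide; open, the fingers measure 128 mm over their backs; the gripper's body (75 mm by 188 mm) begins 65 mm behind the grasp point.
Start: joints at [1.261, 0.351, 1.652, -0, 1.139, -0.085], TCP at [0.123, 0.536, 0.405] pointing down, gripper open.
Joint ranges: [-2.75, 2.75], [-0.79, 2.1], [0.01, 2.65], [-1.57, 4.71], [0.07, 3.14], [-2.87, 2.87]. Speed limits (rad/s): [2.22, 2.22, 2.79, 3.14, 3.14, 3.14].

INTERFACE

Orientations are given as a 3x3 rotation matrix whose columns are the frame's x, y, z axes.
In Python, from workcell import manip gives the robot as it stands.
- The arm moves only by the tool move_arm, never from a script. Its argument "rows" is a list of rows, each an object with "slide": the shift along the world's x, y, z in m, a list of three; "twist": the turn, a rotation vector about the world's x, y, z in rad, a list of three. In form: [{"slide": [x, y, z], "twist": [ax, ay, az]}, ...]. A call has 1 to 12 rows; each row shifts and turns the commanded pose from where the row before left it; what a row does not reach is not made up. A row lasts 1/12 s, in which the tool goes at most 41.7 mm and 7.16 degrees, less where a joint would pass 70% of its speed; a pose out of reach is approached as far as the arm can. A call is refused whole if a number of a shift passes 0.0417 or a number of a turn 0.125, either way. A call with a gripper value outside its range is refused whole. "fingers" is the opening in per cent of the stroke, from 0 (shut) to 100 (fully open), set as the call begins (left out, the last holds). The fingers move at their own pace and stop on an object; "newtons" is the grip in N (left out, the last holds). Time passes only in rows, so rows that do not move let the fingers close. It gives the time, the measured TCP pose, the force, the opening and the grip force at its end, in the units of the state.
- manip.observe(): the state, without advancing time (a new reading comes with each control period).
- manip.grab_frame(name): name is "side" or "top" or "wrist"; returns the picture (400x640x3 uint8, red, green, blue); there is no depth.
- manip.camera_model(name): a dict with "fx", "fy", "cx", "cy" (pixels), "R" (3x3) and "t" (3): a world point X has camera coordinates R X + t. Camera axes: x right, y down, z forward; pixel columns grow to the right and rows downward; lengths in m; the calibration is good to about 2 mm. A picture is of the moment at which its call begins: read the wrist's pose just before it. camera_model takes no time and is no camera call; for the wrist camera it gives the pose at the moment of the call.
- manip.job_done(): hands the job in; it is judged then, once.
The state is a dict: "time_s": time; "joint_pos": joint angles; "joint_velocities": joint speeds; "joint_efforts": joint torques, N m; "tool_pos": TCP position; "tcp_rot": TCP orientation; "wrist_force": force on the tool from outside, world axes, zero at the start; "ft_torque": the same for the moment, N m; "gripper_width": finger opening in m; "grip_force": force on a finger pad.
Only numpy, scipy, OpenCV 4.12 (cv2) and the standard library are available. Lean on these libraries where they do the work, as an engineer would, in place of code of your own. Each camera call takes 0.05 s, during which the arm holds its last target. There are 200 camera calls.

TASK

The low jar of thermal paste stands hemmed in behind the two bottles and the spray can on the white chemicals tray. First set all three of those aside, upright in the black tray, then stand the jar flat in the metal dish on the work mat, and only then put each bottle and the can back upright in the middle of the spot of its own colour. Keep every container upright all the time, and do not disturb the circuit board on the mat.

Things in the scene. Friction and masses are not known exactly. Their poses are not given: they have to be found in the camera images.
- blue_bottle: White round plastic dispenser bottle with a blue lid and a blue band. Body diameter 42 mm from the underside up to 86 mm, tapering to a neck 24 mm in diameter above 94 mm, then a lid 37 mm in diameter from 98 to 110 mm, nozzle to 113 mm. Its origin is the centre of its underside, z is its axis, up; any yaw is the same. Starts on its own spot. About 0.1 to 0.2 kg, rigid, closed.
- yellow_bottle: Round amber glass bottle with a yellow cap and a yellow band. Body diameter 42 mm from the underside up to 86 mm, tapering to 94 mm, cap 27 mm in diameter from 94 to 112 mm. Its origin is the centre of its underside, z is its axis, up; any yaw is the same. Starts on its own spot. About 0.1 to 0.2 kg, rigid, closed.
- red_can: Red spray can with a white band and a red cap. Body diameter 42 mm from the underside up to 104 mm, cap 36 mm in diameter from 109 to 131 mm. Its origin is the centre of its underside, z is its axis, up; any yaw is the same. Starts on its own spot. About 0.1 to 0.2 kg, rigid, closed.
- jar: Low round white jar with a grey band and a green screw lid, 44 mm in diameter, 42 mm high (lid from 28 mm up); it stands on the white tray with the three tall containers at about 52 mm on three sides of it: one left, one right and one on the robot's side (centre to centre; turned with the tray by up to 0.35 rad). Origin: centre of its underside; z up along its axis. About 0.06 to 0.13 kg.
- blue_spot: Flat blue disc 56 mm in diameter, stuck to the floor of the white chemicals tray: the place of the blue bottle. Origin: its centre at the height of the tray floor, 4 mm above the table. The white tray is 150 by 200 mm with a lip 12 mm above the table, and does not move; the three spots and the jar stand at least 40 mm inside the lip, and which spot is which changes from start to start.
- yellow_spot: Flat yellow disc 56 mm in diameter on the same tray floor: the place of the yellow bottle. Origin: its centre at the height of the tray floor, 4 mm above the table.
- red_spot: Flat red disc 56 mm in diameter on the same tray floor: the place of the red can. Origin: its centre at the height of the tray floor, 4 mm above the table.
- side_tray: Empty black tray fixed to the table, 140 mm (its x) by 240 mm (its y), floor 4 mm thick, lip 4 mm thick and 12 mm above the table. Origin: centre of its underside, at table height; x and y along its sides. Room for the three containers in a row along its y.
- dish: Round shallow metal dish fixed on the green work mat: flat inner floor about 68 mm in diameter, 3 mm above the dish's underside; rim 80 mm in outer diameter, 9 mm high. Origin: centre of its underside, 3 mm above the table (the mat is 3 mm thick).
- board: Brown circuit board on four short feet with heat sink, coil, capacitors and relays, 75 mm (its x) by 90 mm (its y), 32 mm high, loose on the work mat about 130 mm from the dish. Not to be disturbed. Origin: centre of its underside; z up.

How it is judged:
On the way, in this order (a step that is already met when the one before it is completed fails the run):
1. both bottles and the can stand released and upright in the black tray while the jar is still in its place (x of blue_bottle in the frame of side_tray between -0.055 and 0.055 m and y of blue_bottle in the frame of side_tray between -0.105 and 0.105 m and z of blue_bottle in the frame of side_tray between -0.001 and 0.009 m and angle between each of blue_bottle, yellow_bottle, red_can, jar's own z axis and vertical below 0.1 rad and linear speed of each of blue_bottle, yellow_bottle, red_can below 0.03 m/s and angular speed of each of blue_bottle, yellow_bottle, red_can below 1 rad/s and contact force between each of blue_bottle, yellow_bottle, red_can and the fingers below 0.05 N and x of yellow_bottle in the frame of side_tray between -0.055 and 0.055 m and y of yellow_bottle in the frame of side_tray between -0.105 and 0.105 m and z of yellow_bottle in the frame of side_tray between -0.001 and 0.009 m and x of red_can in the frame of side_tray between -0.055 and 0.055 m and y of red_can in the frame of side_tray between -0.105 and 0.105 m and z of red_can in the frame of side_tray between -0.001 and 0.009 m and distance of jar from where it was at the start of the episode below 0.03 m), for 0.2 s.
2. the jar stands released and flat in the dish, with the bottles and the can still in the black tray (horizontal distance between jar and dish below 0.014 m and z of jar in the frame of dish between -0.002 and 0.007 m and angle between each of jar, blue_bottle, yellow_bottle, red_can's own z axis and vertical below 0.1 rad and linear speed of each of jar, blue_bottle, yellow_bottle, red_can below 0.03 m/s and angular speed of each of jar, blue_bottle, yellow_bottle, red_can below 1 rad/s and contact force between each of jar, blue_bottle, yellow_bottle, red_can and the fingers below 0.05 N and x of blue_bottle in the frame of side_tray between -0.055 and 0.055 m and y of blue_bottle in the frame of side_tray between -0.105 and 0.105 m and z of blue_bottle in the frame of side_tray between -0.001 and 0.009 m and x of yellow_bottle in the frame of side_tray between -0.055 and 0.055 m and y of yellow_bottle in the frame of side_tray between -0.105 and 0.105 m and z of yellow_bottle in the frame of side_tray between -0.001 and 0.009 m and x of red_can in the frame of side_tray between -0.055 and 0.055 m and y of red_can in the frame of side_tray between -0.105 and 0.105 m and z of red_can in the frame of side_tray between -0.001 and 0.009 m), for 0.2 s.
At the end, for the whole second after the job is handed in: Each bottle and the can stand upright (within 0.1 rad) on the white tray, within 15 mm of the centre of the spot of their own colour; the jar stands flat on the dish floor, within 14 mm of its centre; the board is within 20 mm of where it was; all is released and at rest (horizontal distance between blue_bottle and blue_spot below 0.015 m and z of blue_bottle in the frame of blue_spot between -0.005 and 0.005 m and angle between each of blue_bottle, yellow_bottle, red_can, jar, board's own z axis and vertical below 0.1 rad and linear speed of each of blue_bottle, yellow_bottle, red_can, jar below 0.03 m/s and angular speed of each of blue_bottle, yellow_bottle, red_can, jar below 1 rad/s and contact force between each of blue_bottle, yellow_bottle, red_can, jar and the fingers below 0.05 N and horizontal distance between yellow_bottle and yellow_spot below 0.015 m and z of yellow_bottle in the frame of yellow_spot between -0.005 and 0.005 m and horizontal distance between red_can and red_spot below 0.015 m and z of red_can in the frame of red_spot between -0.005 and 0.005 m and horizontal distance between jar and dish below 0.014 m and z of jar in the frame of dish between -0.002 and 0.007 m and distance of board from where it was at the start of the episode below 0.02 m); the robot touches nothing.
It fails at once if a bottle, the can or the jar tips by more than 0.5 rad (angle between any of blue_bottle, yellow_bottle, red_can, jar's own z axis and vertical above 0.5 rad).
It fails at once if the circuit board is pushed more than 20 mm or tilted (distance of board from where it was at the start of the episode above 0.02 m or angle between board's own z axis and vertical above 0.3 rad).
It also fails if it takes over 144 s, if anything falls off the work surface, if the arm or the gripper's body presses on something with over 40 N, if the wrist force passes 120 N, or if a joint passes its speed limit or range.

## Working session

There is one attempt and no reset: what is moved stays moved. The work goes in short steps, Python scripts to look and compute and a tool call to move; the robot and the scene stay as the last step left them, time stands still between calls to the robot, and variables do not carry over. Pictures are saved under pics/ and viewed, at most 14 in all, crops included, and the job is handed in when it is done.

Besides the shell and the picture viewer there is one more tool, called as name(argument=value, ...) on one line, values as JSON. move_arm: Moves the arm, as the interface text tells. Its arguments: {"type":"object","properties":{"rows":{"type":"array"},"fingers":{"type":"number"},"newtons":{"type":"number"}},"required":["rows"]}

```bash
mkdir -p pics; ls; python3 - <<'E'
from workcell import manip
import cv2
for n in("top","side"):
    cv2.imwrite(f"pics/{n}0.png",manip.grab_frame(n)[:,:,::-1])
    c=manip.camera_model(n);print(n,c)
s=manip.observe();print(s["time_s"],s["tool_pos"],s["tcp_rot"],s["gripper_width"])
E
```

```text
pics
top {'fx': 436.50475625129815, 'fy': 436.50475625129815, 'cx': 323.19993157239116, 'cy': 200.60779949814682, 'R': array([[ 0.02318685, -0.99972946, -0.00183809],
       [-0.99311026, -0.022822  , -0.11493988],
       [ 0.11486684,  0.00449052, -0.99337075]]), 't': array([-0.00979564,  0.50598732,  0.90366058])}
side {'fx': 402.5391943082753, 'fy': 402.5391943082753, 'cx': 328.48825292935146, 'cy': 198.8851491959097, 'R': array([[ 0.84340386, -0.53696459,  0.01841088],
       [-0.3016328 , -0.50157189, -0.81082877],
       [ 0.44462072,  0.67830279, -0.5849938 ]]), 't': array([-0.44339986,  0.19917907,  0.69974559])}
0.1 [0.12254495 0.53605811 0.40428081] [[-9.74831699e-01  2.22941852e-01 -2.97855831e-04]
 [ 2.22942036e-01  9.74831251e-01 -9.38138569e-04]
 [ 8.12088232e-05 -9.80931801e-04 -9.99999516e-01]] 0.09296293944230109
```

View pics/top0.png

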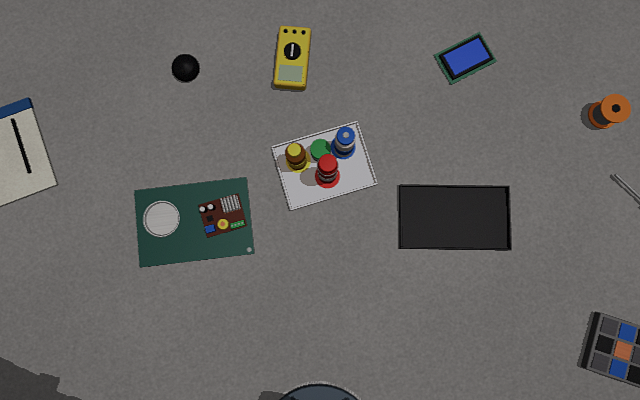

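View pics/side0.png

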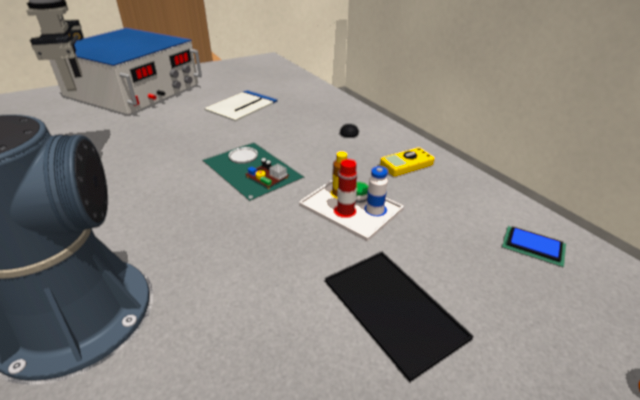

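The top view shows the yellow cap near (294,150), red near (327,161), blue near (346,134), the green jar at (320,149), the dish at (161,219), the board at (222,215) and the black tray at (455,217). The side view agrees: red is on the robot's side, yellow on the left and blue on the right.

```bash
cat > h.py <<'E'
from workcell import manip
import cv2, numpy as np
def ray(c,u,v,z):
    R=np.array(c["R"]);t=np.array(c["t"]);o=-R.T@t
    d=R.T@np.array([(u-c["cx"])/c["fx"],(v-c["cy"])/c["fy"],1]);return o+d*(z-o[2])/d[2]
def proj(c,X):
    p=np.array(c["R"])@X+np.array(c["t"]);return c["fx"]*p[0]/p[2]+c["cx"],c["fy"]*p[1]/p[2]+c["cy"]
def grab(n,f=None):
    c=manip.camera_model(n);im=np.ascontiguousarray(manip.grab_frame(n)[:,:,::-1])
    if f: cv2.imwrite("pics/"+f,im)
    return c,im
H={"red":((172,8),),"yellow":((22,33),),"blue":((105,125),),"green":((50,80),)}
def mask(im,col,s=110,v=60):
    h=cv2.cvtColor(im,cv2.COLOR_BGR2HSV);a,b=H[col][0];hh=h[:,:,0]
    m=((hh>=a)|(hh<=b)) if a>b else ((hh>=a)&(hh<=b))
    return (m&(h[:,:,1]>s)&(h[:,:,2]>v)).astype(np.uint8)
def blobs(m,mina=15):
    n,l,st,ce=cv2.connectedComponentsWithStats(m)
    return [(st[i].tolist(),ce[i].round(1).tolist()) for i in range(1,n) if st[i][4]>=mina]
E
python3 - <<'E'
from h import *
c,im=grab("top")
for k in H:
    m=mask(im,k);m[:100]=0;m[220:]=0;m[:,:260]=0;m[:,400:]=0
    print(k,blobs(m,8))
g=cv2.cvtColor(im,cv2.COLOR_BGR2GRAY)
def rect(m,box,z,name):
    x0,y0,x1,y1=box;q=np.zeros_like(m);q[y0:y1,x0:x1]=m[y0:y1,x0:x1]
    cs,_=cv2.findContours(q,0,1);k=max(cs,key=cv2.contourArea)
    P=np.array([ray(c,*p,z)[:2] for p in cv2.boxPoints(cv2.minAreaRect(k))])
    W=np.array([ray(c,*p[0],z)[:2] for p in k]).astype(np.float32)
    print(name,cv2.minAreaRect(W)); return k
white=((g>150)).astype(np.uint8)
rect(white,(260,110,390,220),0.012,"white")
rect((g<50).astype(np.uint8),(385,170,530,265),0.012,"black")
k=rect(white,(140,195,185,245),0.012,"dish")
print(ray(c,220,217,0.02))
E
convert -version >/dev/null 2>&1; python3 - <<'E'
import cv2;im=cv2.imread("pics/top0.png");cv2.imwrite("pics/crop0.png",cv2.resize(im[110:220,260:390],None,fx=6,fy=5.4,interpolation=cv2.INTER_CUBIC)[:600])
E
```

```text
red [([315, 154, 25, 34, 454], [327.3, 169.7])]
yellow [([287, 143, 14, 14, 152], [293.8, 149.7]), ([286, 151, 25, 22, 186], [300.3, 163.9])]
blue [([337, 127, 18, 17, 219], [345.1, 135.2]), ([331, 138, 24, 21, 117], [340.4, 150.6])]
green [([311, 139, 20, 20, 275], [319.5, 147.8])]
white ((0.579719603061676, 0.0025886744260787964), (0.14223535358905792, 0.19699713587760925), 21.16562271118164)
black ((0.4795156717300415, -0.2816084325313568), (0.14030635356903076, 0.24183259904384613), 0.345394104719162)
dish ((0.46128538250923157, 0.34938499331474304), (0.06756073981523514, 0.06726088374853134), 3.5195209980010986)
[0.46657642 0.22290327 0.02      ]
```

View pics/crop0.png

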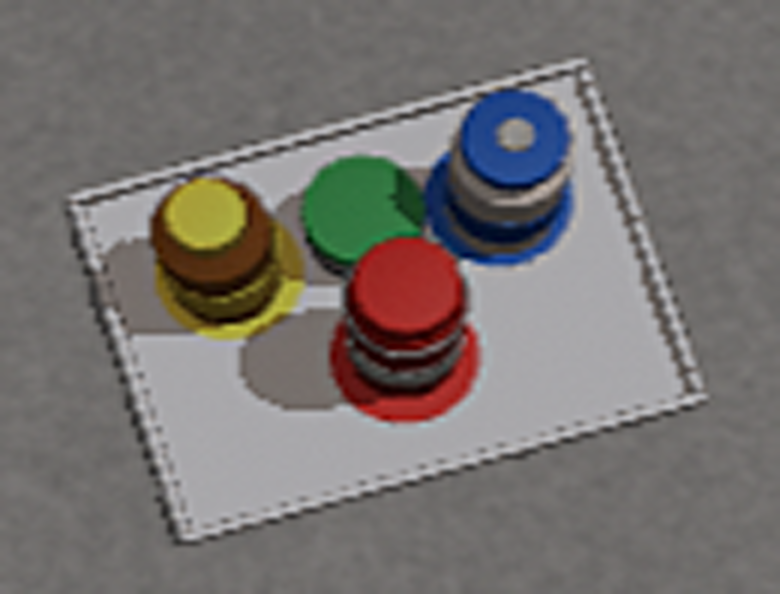

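```bash
python3 - <<'E'
from h import *
c=manip.camera_model("top")
f=lambda u,v,z:ray(c,u/6+260-.4,v/5.4+110-.4,z)[:2]
for n,u,v,z in(("yellow",207,214,.116),("blue",515,138,.116),("red",409,285,.135),("jar",362,212,.046)):print(n,f(u,v,z).round(4))
C=[f(*p,.012) for p in((72,198),(585,62),(705,400),(185,542))]
print(np.round(C,4),np.mean(C,0).round(4))
for i in range(4):
    d=C[(i+1)%4]-C[i];print(np.linalg.norm(d),np.degrees(np.arctan2(d[1],d[0])))
# spot centres: bounding disc
print("spots",f(230,275,.004),f(500,200,.004),f(406,358,.004))
E
```

```text
yellow [0.5963 0.061 ]
blue [ 0.6269 -0.0393]
red [ 0.5676 -0.0056]
jar [0.6148 0.0113]
[[ 0.6262  0.1187]
 [ 0.6877 -0.0693]
 [ 0.548  -0.115 ]
 [ 0.486   0.0726]] [0.587  0.0018]
0.19777007451549813 -71.88900187804448
0.1469914613677043 -161.88298865635522
0.19758617000485415 108.30471856894198
0.1476596459792938 18.188782105915198
spots [0.59720731 0.06012445] [ 0.63094685 -0.03912524] [ 0.56414506 -0.0057093 ]
```

move_arm(rows=[{"slide": [0.022,-0.027,0],"twist": [0,0,0.09]},{"slide": [0.022,-0.027,0],"twist": [0,0,0.09]},{"slide": [0.022,-0.027,0],"twist": [0,0,0.09]},{"slide": [0.022,-0.027,0],"twist": [0,0,0.09]},{"slide": [0.022,-0.027,0],"twist": [0,0,0.09]},{"slide": [0.022,-0.027,0],"twist": [0,0,0.09]},{"slide": [0.022,-0.027,0],"twist": [0,0,0]},{"slide": [0.022,-0.027,0],"twist": [0,0,0]},{"slide": [0.022,-0.027,0],"twist": [0,0,0]},{"slide": [0.022,-0.027,0],"twist": [0,0,0]},{"slide": [0.022,-0.027,0],"twist": [0,0,0]},{"slide": [0.022,-0.027,0],"twist": [0,0,0]}], fingers=100, newtons=20)

```text
time_s: 1.15
tool_pos: [0.3873, 0.2106, 0.4048]
tcp_rot: [[-0.951, -0.31, 0.0], [-0.31, 0.951, 0.0], [-0.0, 0.0, -1.0]]
wrist_force: [-0.5, 0.9, 0.7]
gripper_width: 0.0928
grip_force: 0.0
```

move_arm(rows=[{"slide": [0.022,-0.027,0],"twist": [0,0,0]},{"slide": [0.022,-0.027,0],"twist": [0,0,0]},{"slide": [0.022,-0.027,0],"twist": [0,0,0]},{"slide": [0.022,-0.027,0],"twist": [0,0,0]},{"slide": [0.022,-0.027,0],"twist": [0,0,0]},{"slide": [0.022,-0.027,0],"twist": [0,0,0]},{"slide": [0.022,-0.027,0],"twist": [0,0,0]},{"slide": [0.022,-0.027,0],"twist": [0,0,0]},{"slide": [0,0,0],"twist": [0,0,0]},{"slide": [0,0,0],"twist": [0,0,0]},{"slide": [0,0,0],"twist": [0,0,0]}])

```text
time_s: 2.07
tool_pos: [0.5622, -0.0035, 0.4043]
tcp_rot: [[-0.951, -0.31, -0.001], [-0.31, 0.951, 0.0], [0.001, 0.001, -1.0]]
wrist_force: [-0.3, -0.3, -0.1]
gripper_width: 0.0929
grip_force: 0.0
```

```bash
python3 - <<'E'
from h import *
grab("wrist","w1.png")
s=manip.observe();print(s["time_s"],s["tool_pos"],s["tcp_rot"][:2],manip.camera_model("wrist"))
E
```

```text
2.1167 [ 0.56205075 -0.00315599  0.40455464] [[-9.50570414e-01 -3.10508191e-01 -7.42514117e-04]
 [-3.10508432e-01  9.50570597e-01  2.32432930e-04]] {'fx': 304.1756222612528, 'fy': 304.1756222612528, 'cx': 319.0990365585668, 'cy': 198.81820001624456, 'R': array([[-3.11151995e-01,  9.50360157e-01, -8.47445086e-05],
       [ 9.19032944e-01,  3.00918035e-01,  2.54611045e-01],
       [ 2.41997694e-01,  7.91448518e-02, -9.67043540e-01]]), 't': array([ 0.1760571 , -0.54563128,  0.25325531])}
```

View pics/w1.png

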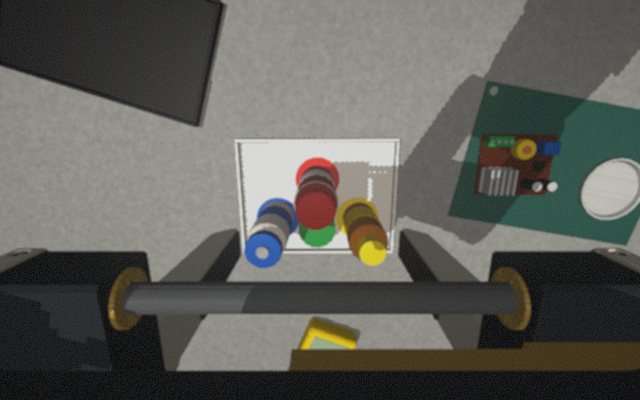

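The wrist view shows the blue cap at (263,250), the yellow cap at (372,252), the red cap top near (316,210) and the red spot edge at (317,158). The tray is square to the fingers.

```bash
python3 - <<'E'
from h import *
c,im=grab("wrist")
for n,u,v,z in(("blue",263,250,.115),("yellow",372,253,.116),("red",316,211,.135),("redspot top edge",317.5,158,.004)):print(n,ray(c,u,v,z)[:2].round(4))
for n,(b,r,z) in {"s":(None,0,0)}.items():pass
for n,p in dict(red=(.565,-.005,.135),blue=(.629,-.039,.117),yellow=(.597,.06,.116),redspot=(.565-.028*.95,-.005-.028*.312,.004)).items():print(n,np.round(proj(c,np.array(p)),1))
print([ray(c,*p,.012)[:2].round(4) for p in((236,140),(399,140))])
E
```

```text
blue [ 0.627  -0.0364]
yellow [0.5971 0.0634]
red [ 0.5683 -0.002 ]
redspot top edge [ 0.5406 -0.0104]
red [313.8 206.4]
blue [259.4 251.9]
yellow [368.7 251.9]
redspot [315.5 155.5]
[array([ 0.5496, -0.1105]), array([0.4886, 0.0758])]
```

move_arm(rows=[{"slide": [0.005,0,-0.015],"twist": [0,0,0]},{"slide": [0,0,-0.02],"twist": [0,0,0]},{"slide": [0,0,-0.02],"twist": [0,0,0]},{"slide": [0,0,-0.02],"twist": [0,0,0]},{"slide": [0,0,-0.02],"twist": [0,0,0]},{"slide": [0,0,-0.02],"twist": [0,0,0]},{"slide": [0,0,-0.02],"twist": [0,0,0]},{"slide": [0,0,-0.02],"twist": [0,0,0]},{"slide": [0,0,0],"twist": [0,0,0]},{"slide": [0,0,0],"twist": [0,0,0]}])

```text
time_s: 3.0
tool_pos: [0.5672, -0.0031, 0.2497]
tcp_rot: [[-0.95, -0.311, -0.001], [-0.311, 0.95, 0.0], [0.001, 0.001, -1.0]]
wrist_force: [-0.0, -1.0, 0.7]
gripper_width: 0.0927
grip_force: 0.0
```

move_arm(rows=[{"slide": [0,0,0],"twist": [0,0,0]},{"slide": [0,0,0],"twist": [0,0,0]},{"slide": [0,0,0],"twist": [0,0,0]},{"slide": [0,0,0],"twist": [0,0,0]},{"slide": [0,0,0],"twist": [0,0,0]},{"slide": [0,0,0],"twist": [0,0,0]},{"slide": [0,0,0],"twist": [0,0,0]},{"slide": [0,0,0],"twist": [0,0,0]},{"slide": [0,0,0],"twist": [0,0,0]},{"slide": [0,0,0],"twist": [0,0,0]},{"slide": [0,0,0],"twist": [0,0,0]},{"slide": [0,0,0],"twist": [0,0,0]}], fingers=0, newtons=20)

```text
time_s: 4.0
tool_pos: [0.5676, -0.0039, 0.2497]
tcp_rot: [[-0.951, -0.31, -0.0], [-0.31, 0.951, -0.0], [0.0, -0.0, -1.0]]
wrist_force: [0.3, -0.9, 0.4]
gripper_width: 0.0415
grip_force: 20.0
```

move_arm(rows=[{"slide": [0,0,0.005],"twist": [0,0,0]},{"slide": [0,0,0.015],"twist": [0,0,0]},{"slide": [0,0,0.02],"twist": [0,0,0]},{"slide": [0,0,0.02],"twist": [0,0,0]},{"slide": [0,0,0.02],"twist": [0,0,0]},{"slide": [0,0,0.02],"twist": [0,0,0]},{"slide": [0,0,0.02],"twist": [0,0,0]},{"slide": [0,-0.01,0.015],"twist": [0,0,0]},{"slide": [-0.005,-0.02,0],"twist": [0,0,0]},{"slide": [-0.0065,-0.026,0],"twist": [0,0,0]},{"slide": [-0.0065,-0.026,0],"twist": [0,0,0]},{"slide": [-0.0065,-0.026,0],"twist": [0,0,0]}])

```text
time_s: 5.0
tool_pos: [0.5425, -0.1127, 0.385]
tcp_rot: [[-0.951, -0.311, -0.0], [-0.311, 0.951, 0.0], [0.0, 0.0, -1.0]]
wrist_force: [0.2, -0.6, -1.9]
gripper_width: 0.0416
grip_force: 20.0
```

move_arm(rows=[{"slide": [-0.0065,-0.026,0],"twist": [0,0,0]},{"slide": [-0.0065,-0.026,0],"twist": [0,0,0]},{"slide": [-0.0065,-0.026,0],"twist": [0,0,0]},{"slide": [-0.0065,-0.026,0],"twist": [0,0,0]},{"slide": [-0.0065,-0.026,0],"twist": [0,0,0]},{"slide": [-0.0065,-0.026,0],"twist": [0,0,0]},{"slide": [-0.0065,-0.026,0],"twist": [0,0,0]},{"slide": [-0.0065,-0.026,0],"twist": [0,0,0]},{"slide": [-0.0065,-0.026,0],"twist": [0,0,0]},{"slide": [-0.004,-0.016,0],"twist": [0,0,0]},{"slide": [0,0,0],"twist": [0,0,0]},{"slide": [0,0,0],"twist": [0,0,0]}])

```text
time_s: 6.0
tool_pos: [0.4804, -0.3619, 0.3846]
tcp_rot: [[-0.951, -0.309, -0.0], [-0.309, 0.951, 0.001], [0.0, 0.001, -1.0]]
wrist_force: [-0.3, 0.5, -1.7]
gripper_width: 0.0423
grip_force: 20.0
```

move_arm(rows=[{"slide": [0,-0.005,-0.01],"twist": [0,0,0]},{"slide": [0,0,-0.02],"twist": [0,0,0]},{"slide": [0,0,-0.02],"twist": [0,0,0]},{"slide": [0,0,-0.02],"twist": [0,0,0]},{"slide": [0,0,-0.02],"twist": [0,0,0]},{"slide": [0,0,-0.02],"twist": [0,0,0]},{"slide": [0,0,-0.015],"twist": [0,0,0]},{"slide": [0,0,-0.005],"twist": [0,0,0]},{"slide": [0,0,-0.004],"twist": [0,0,0]},{"slide": [0,0,0],"twist": [0,0,0]},{"slide": [0,0,0],"twist": [0,0,0]}])

```text
time_s: 6.92
tool_pos: [0.4809, -0.3667, 0.2514]
tcp_rot: [[-0.951, -0.31, 0.001], [-0.31, 0.951, -0.001], [-0.001, -0.001, -1.0]]
wrist_force: [-0.7, -0.4, -2.2]
gripper_width: 0.0418
grip_force: 20.0
```

move_arm(rows=[{"slide": [0,0,0],"twist": [0,0,0]},{"slide": [0,0,0],"twist": [0,0,0]},{"slide": [0,0,0],"twist": [0,0,0]},{"slide": [0,0,0],"twist": [0,0,0]},{"slide": [0,0,0],"twist": [0,0,0]},{"slide": [0,0,0],"twist": [0,0,0]},{"slide": [0,0,0],"twist": [0,0,0]},{"slide": [0,0,0],"twist": [0,0,0]},{"slide": [0,0,0],"twist": [0,0,0]},{"slide": [0,0,0],"twist": [0,0,0]},{"slide": [0,0,0],"twist": [0,0,0]},{"slide": [0,0,0],"twist": [0,0,0]}], fingers=100)

```text
time_s: 7.92
tool_pos: [0.4806, -0.3668, 0.2507]
tcp_rot: [[-0.951, -0.31, -0.0], [-0.31, 0.951, 0.0], [0.0, 0.0, -1.0]]
wrist_force: [0.3, 0.6, -0.5]
gripper_width: 0.0932
grip_force: 0.0
```

move_arm(rows=[{"slide": [0,0,0.015],"twist": [0,0,0]},{"slide": [0,0,0.03],"twist": [0,0,0]},{"slide": [0,0,0.035],"twist": [0,0,0]},{"slide": [0,0,0.035],"twist": [0,0,0]},{"slide": [0,0,0.035],"twist": [0,0,0]},{"slide": [0.0105,0.0235,0],"twist": [0,0,-0.1122]},{"slide": [0.0105,0.0235,0],"twist": [0,0,-0.1122]},{"slide": [0.0105,0.0235,0],"twist": [0,0,-0.1122]},{"slide": [0.0105,0.0235,0],"twist": [0,0,-0.1122]},{"slide": [0.0105,0.0235,0],"twist": [0,0,-0.1122]},{"slide": [0.0105,0.0235,0],"twist": [0,0,-0.1122]},{"slide": [0.0105,0.0235,0],"twist": [0,0,-0.1122]}])

```text
time_s: 8.92
tool_pos: [0.5544, -0.2011, 0.4008]
tcp_rot: [[-0.889, 0.458, 0.0], [0.458, 0.889, -0.0], [-0.0, -0.0, -1.0]]
wrist_force: [0.2, 0.4, -0.0]
gripper_width: 0.0929
grip_force: 0.0
```

move_arm(rows=[{"slide": [0.0105,0.0235,0],"twist": [0,0,-0.1122]},{"slide": [0.0105,0.0235,0],"twist": [0,0,-0.1122]},{"slide": [0.0105,0.0235,0],"twist": [0,0,-0.1122]},{"slide": [0.0105,0.0235,0],"twist": [0,0,-0.1122]},{"slide": [0.0105,0.0235,0],"twist": [0,0,-0.1122]},{"slide": [0.0105,0.0235,0],"twist": [0,0,-0.1122]},{"slide": [0.0105,0.0235,0],"twist": [0,0,-0.1122]},{"slide": [0,0,0],"twist": [0,0,0]},{"slide": [0,0,0],"twist": [0,0,0]},{"slide": [0,0,0],"twist": [0,0,0]}])

```text
time_s: 9.75
tool_pos: [0.6274, -0.0383, 0.4006]
tcp_rot: [[-0.312, 0.95, -0.0], [0.95, 0.312, -0.0], [-0.0, -0.0, -1.0]]
wrist_force: [-0.4, 0.4, 1.4]
gripper_width: 0.0934
grip_force: 0.0
```

```bash
python3 - <<'E'
from h import *
c,im=grab("wrist","w2.png")
s=manip.observe();print(s["time_s"],s["tool_pos"])
for k in("red","blue","yellow","green"):print(k,blobs(mask(im,k),30))
E
```

```text
9.8 [ 0.62728286 -0.03863029  0.40068825]
red [([258, 112, 45, 46, 1603], [279.8, 134.8])]
blue [([302, 157, 42, 30, 264], [328.4, 168.4]), ([302, 181, 38, 38, 958], [320.8, 199.0])]
yellow [([307, 59, 32, 35, 855], [322.9, 75.4]), ([300, 86, 47, 29, 455], [323.5, 103.6]), ([448, 86, 141, 101, 5609], [521.3, 139.0])]
green [([306, 118, 38, 36, 917], [324.8, 137.2])]
```

View pics/w2.png

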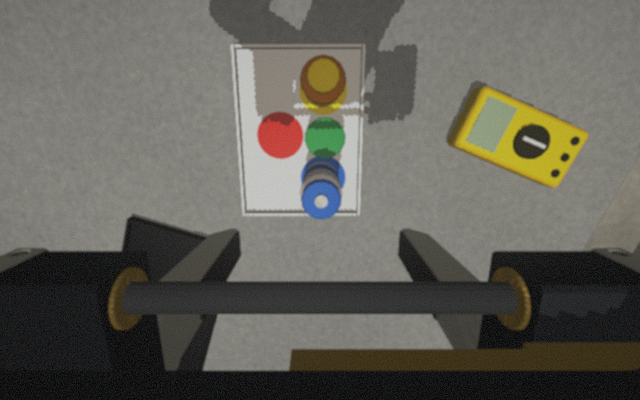

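The wrist view shows the red spot bare at (280,135), the blue cap at (321,199) between the fingers, the jar at (325,137) and the yellow cap at (323,75).

```bash
python3 - <<'E'
from h import *
c=manip.camera_model("wrist")
for n,u,v,z in(("redspot",279.8,134.8,.004),("blue",321,199.5,.115),("yellow",322.9,75.8,.116),("jar",324.8,137.2,.046)):print(n,ray(c,u,v,z)[:2].round(4))
c,im=grab("top")
m=mask(im,"red");m[:100]=0;m[220:]=0;m[:,:260]=0;m[:,400:]=0;b=blobs(m);print(b,[ray(c,*x[1],.004) for x in b])
E
```

```text
redspot [ 0.5659 -0.003 ]
blue [ 0.6289 -0.0364]
yellow [0.5978 0.0629]
jar [0.6172 0.0134]
[] []
```

move_arm(rows=[{"slide": [0.001,0.001,-0.018],"twist": [0,0,0]},{"slide": [0,0,-0.02],"twist": [0,0,0]},{"slide": [0,0,-0.02],"twist": [0,0,0]},{"slide": [0,0,-0.02],"twist": [0,0,0]},{"slide": [0,0,-0.02],"twist": [0,0,0]},{"slide": [0,0,-0.02],"twist": [0,0,0]},{"slide": [0,0,-0.02],"twist": [0,0,0]},{"slide": [0,0,-0.02],"twist": [0,0,0]},{"slide": [0,0,0],"twist": [0,0,0]},{"slide": [0,0,0],"twist": [0,0,0]}])

```text
time_s: 10.68
tool_pos: [0.6283, -0.0376, 0.2425]
tcp_rot: [[-0.31, 0.951, -0.002], [0.951, 0.31, 0.0], [0.001, -0.001, -1.0]]
wrist_force: [1.0, -0.6, 1.0]
gripper_width: 0.0929
grip_force: 0.0
```

move_arm(rows=[{"slide": [0,0,0],"twist": [0,0,0]},{"slide": [0,0,0],"twist": [0,0,0]},{"slide": [0,0,0],"twist": [0,0,0]},{"slide": [0,0,0],"twist": [0,0,0]},{"slide": [0,0,0],"twist": [0,0,0]},{"slide": [0,0,0],"twist": [0,0,0]},{"slide": [0,0,0],"twist": [0,0,0]},{"slide": [0,0,0],"twist": [0,0,0]},{"slide": [0,0,0],"twist": [0,0,0]},{"slide": [0,0,0],"twist": [0,0,0]},{"slide": [0,0,0],"twist": [0,0,0]},{"slide": [0,0,0],"twist": [0,0,0]}], fingers=0, newtons=20)

```text
time_s: 11.68
tool_pos: [0.6286, -0.0369, 0.2428]
tcp_rot: [[-0.31, 0.951, -0.0], [0.951, 0.31, -0.0], [0.0, -0.0, -1.0]]
wrist_force: [0.1, 0.4, 0.8]
gripper_width: 0.0417
grip_force: 20.0
```

move_arm(rows=[{"slide": [0,0,0.005],"twist": [0,0,0]},{"slide": [0,0,0.015],"twist": [0,0,0]},{"slide": [0,0,0.025],"twist": [0,0,0]},{"slide": [0,0,0.025],"twist": [0,0,0]},{"slide": [0,0,0.025],"twist": [0,0,0]},{"slide": [0,0,0.025],"twist": [0,0,0]},{"slide": [0,0,0.02],"twist": [0,0,0]},{"slide": [-0.0065,-0.01,0.01],"twist": [0,0,0]},{"slide": [-0.0135,-0.021,0],"twist": [0,0,0]},{"slide": [-0.0135,-0.021,0],"twist": [0,0,0]},{"slide": [-0.0135,-0.021,0],"twist": [0,0,0]},{"slide": [-0.0135,-0.021,0],"twist": [0,0,0]}])

```text
time_s: 12.68
tool_pos: [0.5667, -0.1321, 0.3921]
tcp_rot: [[-0.31, 0.951, -0.001], [0.951, 0.31, 0.0], [0.001, -0.001, -1.0]]
wrist_force: [-0.4, -0.4, -1.7]
gripper_width: 0.0415
grip_force: 20.0
```

move_arm(rows=[{"slide": [-0.0135,-0.021,0],"twist": [0,0,0]},{"slide": [-0.0135,-0.021,0],"twist": [0,0,0]},{"slide": [-0.0135,-0.021,0],"twist": [0,0,0]},{"slide": [-0.0135,-0.021,0],"twist": [0,0,0]},{"slide": [-0.0135,-0.021,0],"twist": [0,0,0]},{"slide": [-0.0135,-0.021,0],"twist": [0,0,0]},{"slide": [-0.007,-0.01,0],"twist": [0,0,0]},{"slide": [0,0,0],"twist": [0,0,0]},{"slide": [0,0,0],"twist": [0,0,0]},{"slide": [0,0,0],"twist": [0,0,0]}])

```text
time_s: 13.52
tool_pos: [0.4803, -0.2663, 0.3925]
tcp_rot: [[-0.31, 0.951, -0.0], [0.951, 0.31, 0.0], [0.0, -0.0, -1.0]]
wrist_force: [0.5, -0.3, -1.6]
gripper_width: 0.0417
grip_force: 20.0
```

move_arm(rows=[{"slide": [0,0,-0.01],"twist": [0,0,0]},{"slide": [0,0,-0.02],"twist": [0,0,0]},{"slide": [0,0,-0.025],"twist": [0,0,0]},{"slide": [0,0,-0.025],"twist": [0,0,0]},{"slide": [0,0,-0.025],"twist": [0,0,0]},{"slide": [0,0,-0.02],"twist": [0,0,0]},{"slide": [0,0,-0.015],"twist": [0,0,0]},{"slide": [0,0,-0.005],"twist": [0,0,0]},{"slide": [0,0,-0.004],"twist": [0,0,0]},{"slide": [0,0,0],"twist": [0,0,0]},{"slide": [0,0,0],"twist": [0,0,0]}])

```text
time_s: 14.43
tool_pos: [0.4804, -0.2667, 0.2443]
tcp_rot: [[-0.31, 0.951, 0.001], [0.951, 0.31, -0.001], [-0.001, 0.001, -1.0]]
wrist_force: [0.1, -0.3, -1.9]
gripper_width: 0.0419
grip_force: 20.0
```

move_arm(rows=[{"slide": [0,0,0],"twist": [0,0,0]},{"slide": [0,0,0],"twist": [0,0,0]},{"slide": [0,0,0],"twist": [0,0,0]},{"slide": [0,0,0],"twist": [0,0,0]},{"slide": [0,0,0],"twist": [0,0,0]},{"slide": [0,0,0],"twist": [0,0,0]},{"slide": [0,0,0],"twist": [0,0,0]},{"slide": [0,0,0],"twist": [0,0,0]},{"slide": [0,0,0],"twist": [0,0,0]},{"slide": [0,0,0],"twist": [0,0,0]},{"slide": [0,0,0],"twist": [0,0,0]},{"slide": [0,0,0],"twist": [0,0,0]}], fingers=100)

```text
time_s: 15.43
tool_pos: [0.4801, -0.2668, 0.2437]
tcp_rot: [[-0.31, 0.951, -0.0], [0.951, 0.31, 0.0], [0.0, -0.0, -1.0]]
wrist_force: [0.5, 0.2, -0.0]
gripper_width: 0.093
grip_force: 0.0
```

move_arm(rows=[{"slide": [0,0,0.015],"twist": [0,0,0]},{"slide": [0,0,0.03],"twist": [0,0,0]},{"slide": [0,0,0.035],"twist": [0,0,0]},{"slide": [0,0,0.035],"twist": [0,0,0]},{"slide": [0,0,0.035],"twist": [0,0,0]},{"slide": [0.0098,0.0274,0],"twist": [0,0,0]},{"slide": [0.0098,0.0274,0],"twist": [0,0,0]},{"slide": [0.0098,0.0274,0],"twist": [0,0,0]},{"slide": [0.0098,0.0274,0],"twist": [0,0,0]},{"slide": [0.0098,0.0274,0],"twist": [0,0,0]},{"slide": [0.0098,0.0274,0],"twist": [0,0,0]},{"slide": [0.0098,0.0274,0],"twist": [0,0,0]}])

```text
time_s: 16.43
tool_pos: [0.5489, -0.0736, 0.3938]
tcp_rot: [[-0.31, 0.951, 0.0], [0.951, 0.31, 0.0], [-0.0, 0.0, -1.0]]
wrist_force: [0.0, -0.7, -0.2]
gripper_width: 0.0931
grip_force: 0.0
```

move_arm(rows=[{"slide": [0.0098,0.0274,0],"twist": [0,0,0]},{"slide": [0.0098,0.0274,0],"twist": [0,0,0]},{"slide": [0.0098,0.0274,0],"twist": [0,0,0]},{"slide": [0.0098,0.0274,0],"twist": [0,0,0]},{"slide": [0.0098,0.0274,0],"twist": [0,0,0]},{"slide": [0,0,0],"twist": [0,0,0]},{"slide": [0,0,0],"twist": [0,0,0]},{"slide": [0,0,0],"twist": [0,0,0]}])

```text
time_s: 17.1
tool_pos: [0.5975, 0.0616, 0.3936]
tcp_rot: [[-0.31, 0.951, -0.0], [0.951, 0.31, -0.0], [-0.0, -0.0, -1.0]]
wrist_force: [0.4, -1.1, 0.9]
gripper_width: 0.0931
grip_force: 0.0
```

```bash
python3 - <<'E'
from h import *
c,im=grab("wrist","w3.png")
for k,z in(("yellow",.116),("blue",.004),("red",.004),("green",.046)):
  for b in blobs(mask(im,k),150):print(k,b,ray(c,*b[1],z)[:2].round(4))
E
```

```text
yellow ([221, 0, 23, 11, 177], [232.9, 3.9]) [0.4886 0.1891]
yellow ([299, 157, 44, 31, 463], [321.8, 168.6]) [0.5905 0.092 ]
yellow ([440, 178, 132, 75, 4231], [505.3, 220.6]) [0.7603 0.0985]
yellow ([305, 184, 30, 31, 732], [319.5, 200.0]) [0.5973 0.0651]
blue ([301, 243, 40, 32, 945], [320.4, 258.9]) [ 0.6329 -0.04  ]
red ([259, 199, 42, 40, 1338], [279.6, 218.5]) [ 0.5659 -0.0027]
green ([218, 11, 14, 32, 266], [224.3, 26.9]) [0.4617 0.1832]
green ([305, 215, 35, 33, 956], [322.0, 230.5]) [0.6171 0.0137]
```

move_arm(rows=[{"slide": [0,0.001,-0.011],"twist": [0,0,0]},{"slide": [0,0,-0.02],"twist": [0,0,0]},{"slide": [0,0,-0.02],"twist": [0,0,0]},{"slide": [0,0,-0.02],"twist": [0,0,0]},{"slide": [0,0,-0.02],"twist": [0,0,0]},{"slide": [0,0,-0.02],"twist": [0,0,0]},{"slide": [0,0,-0.02],"twist": [0,0,0]},{"slide": [0,0,-0.02],"twist": [0,0,0]},{"slide": [0,0,0],"twist": [0,0,0]},{"slide": [0,0,0],"twist": [0,0,0]}])

```text
time_s: 17.98
tool_pos: [0.5973, 0.0623, 0.2419]
tcp_rot: [[-0.309, 0.951, -0.002], [0.951, 0.309, -0.0], [0.001, -0.002, -1.0]]
wrist_force: [-0.0, 0.6, 1.0]
gripper_width: 0.0927
grip_force: 0.0
```

move_arm(rows=[{"slide": [0,0,0],"twist": [0,0,0]},{"slide": [0,0,0],"twist": [0,0,0]},{"slide": [0,0,0],"twist": [0,0,0]},{"slide": [0,0,0],"twist": [0,0,0]},{"slide": [0,0,0],"twist": [0,0,0]},{"slide": [0,0,0],"twist": [0,0,0]},{"slide": [0,0,0],"twist": [0,0,0]},{"slide": [0,0,0],"twist": [0,0,0]},{"slide": [0,0,0],"twist": [0,0,0]},{"slide": [0,0,0],"twist": [0,0,0]},{"slide": [0,0,0],"twist": [0,0,0]},{"slide": [0,0,0],"twist": [0,0,0]}], fingers=0, newtons=20)

```text
time_s: 18.98
tool_pos: [0.5977, 0.063, 0.2427]
tcp_rot: [[-0.31, 0.951, -0.0], [0.951, 0.31, 0.0], [0.0, -0.0, -1.0]]
wrist_force: [-0.0, 0.2, 1.1]
gripper_width: 0.0418
grip_force: 20.0
```

move_arm(rows=[{"slide": [0,0,0.005],"twist": [0,0,0]},{"slide": [0,0,0.015],"twist": [0,0,0]},{"slide": [0,0,0.025],"twist": [0,0,0]},{"slide": [0,0,0.025],"twist": [0,0,0]},{"slide": [0,0,0.025],"twist": [0,0,0]},{"slide": [0,0,0.025],"twist": [0,0,0]},{"slide": [0,0,0.02],"twist": [0,0,0]},{"slide": [-0.005,-0.012,0.01],"twist": [0,0,0]},{"slide": [-0.0107,-0.0236,0],"twist": [0,0,0]},{"slide": [-0.0107,-0.0236,0],"twist": [0,0,0]},{"slide": [-0.0107,-0.0236,0],"twist": [0,0,0]},{"slide": [-0.0107,-0.0236,0],"twist": [0,0,0]}])

```text
time_s: 19.98
tool_pos: [0.5486, -0.045, 0.3922]
tcp_rot: [[-0.31, 0.951, -0.001], [0.951, 0.31, -0.0], [0.0, -0.001, -1.0]]
wrist_force: [-0.3, -0.6, -0.9]
gripper_width: 0.0415
grip_force: 20.0
```

move_arm(rows=[{"slide": [-0.0107,-0.0236,0],"twist": [0,0,0]},{"slide": [-0.0107,-0.0236,0],"twist": [0,0,0]},{"slide": [-0.0107,-0.0236,0],"twist": [0,0,0]},{"slide": [-0.0107,-0.0236,0],"twist": [0,0,0]},{"slide": [-0.0107,-0.0236,0],"twist": [0,0,0]},{"slide": [-0.0107,-0.0236,0],"twist": [0,0,0]},{"slide": [-0.005,-0.012,0],"twist": [0,0,0]},{"slide": [0,0,0],"twist": [0,0,0]},{"slide": [0,0,0],"twist": [0,0,0]},{"slide": [0,0,0],"twist": [0,0,0]}])

```text
time_s: 20.82
tool_pos: [0.4805, -0.1968, 0.3924]
tcp_rot: [[-0.31, 0.951, -0.001], [0.951, 0.31, 0.0], [0.001, -0.0, -1.0]]
wrist_force: [-0.5, 0.6, -0.7]
gripper_width: 0.0416
grip_force: 20.0
```

move_arm(rows=[{"slide": [0,0,-0.01],"twist": [0,0,0]},{"slide": [0,0,-0.02],"twist": [0,0,0]},{"slide": [0,0,-0.025],"twist": [0,0,0]},{"slide": [0,0,-0.025],"twist": [0,0,0]},{"slide": [0,0,-0.025],"twist": [0,0,0]},{"slide": [0,0,-0.02],"twist": [0,0,0]},{"slide": [0,0,-0.015],"twist": [0,0,0]},{"slide": [0,0,-0.005],"twist": [0,0,0]},{"slide": [0,0,-0.004],"twist": [0,0,0]},{"slide": [0,0,0],"twist": [0,0,0]},{"slide": [0,0,0],"twist": [0,0,0]}])

```text
time_s: 21.73
tool_pos: [0.481, -0.1969, 0.2443]
tcp_rot: [[-0.31, 0.951, 0.001], [0.951, 0.31, -0.0], [-0.001, 0.001, -1.0]]
wrist_force: [0.1, -0.1, -1.4]
gripper_width: 0.0415
grip_force: 20.0
```

move_arm(rows=[{"slide": [0,0,0],"twist": [0,0,0]},{"slide": [0,0,0],"twist": [0,0,0]},{"slide": [0,0,0],"twist": [0,0,0]},{"slide": [0,0,0],"twist": [0,0,0]},{"slide": [0,0,0],"twist": [0,0,0]},{"slide": [0,0,0],"twist": [0,0,0]},{"slide": [0,0,0],"twist": [0,0,0]},{"slide": [0,0,0],"twist": [0,0,0]},{"slide": [0,0,0],"twist": [0,0,0]},{"slide": [0,0,0],"twist": [0,0,0]},{"slide": [0,0,0],"twist": [0,0,0]},{"slide": [0,0,0],"twist": [0,0,0]}], fingers=100)

```text
time_s: 22.73
tool_pos: [0.4807, -0.197, 0.2437]
tcp_rot: [[-0.31, 0.951, -0.0], [0.951, 0.31, 0.0], [0.0, -0.0, -1.0]]
wrist_force: [0.7, 0.5, 0.1]
gripper_width: 0.093
grip_force: 0.0
```

move_arm(rows=[{"slide": [0,0,0.015],"twist": [0,0,0]},{"slide": [0,0,0.03],"twist": [0,0,0]},{"slide": [0,0,0.035],"twist": [0,0,0]},{"slide": [0,0,0.035],"twist": [0,0,0]},{"slide": [0,0,0.035],"twist": [0,0,0]},{"slide": [0.0149,0.0233,0],"twist": [0,0,0]},{"slide": [0.0149,0.0233,0],"twist": [0,0,0]},{"slide": [0.0149,0.0233,0],"twist": [0,0,0]},{"slide": [0.0149,0.0233,0],"twist": [0,0,0]},{"slide": [0.0149,0.0233,0],"twist": [0,0,0]},{"slide": [0.0149,0.0233,0],"twist": [0,0,0]},{"slide": [0.0149,0.0233,0],"twist": [0,0,0]}])

```text
time_s: 23.73
tool_pos: [0.5855, -0.0326, 0.3937]
tcp_rot: [[-0.31, 0.951, -0.0], [0.951, 0.31, 0.0], [0.0, -0.0, -1.0]]
wrist_force: [0.7, -0.0, -0.0]
gripper_width: 0.0931
grip_force: 0.0
```

move_arm(rows=[{"slide": [0.0149,0.0233,0],"twist": [0,0,0]},{"slide": [0.0149,0.0233,0],"twist": [0,0,0]},{"slide": [0,0,0],"twist": [0,0,0]},{"slide": [0,0,0],"twist": [0,0,0]},{"slide": [0,0,0],"twist": [0,0,0]}])

```text
time_s: 24.15
tool_pos: [0.6145, 0.0123, 0.3935]
tcp_rot: [[-0.31, 0.951, -0.001], [0.951, 0.31, -0.0], [0.0, -0.001, -1.0]]
wrist_force: [0.3, -0.6, 1.1]
gripper_width: 0.0932
grip_force: 0.0
```

```bash
python3 - <<'E'
from h import *
c,im=grab("wrist","w4.png")
for k,z in(("yellow",.004),("blue",.004),("red",.004),("green",.046)):
  for b in blobs(mask(im,k),150):print(k,b,ray(c,*b[1],z)[:2].round(4))
c,im=grab("top","top1.png")
v=im[110:260,250:520];cv2.imwrite("pics/crop1.png",cv2.resize(v,None,fx=2.9,fy=2.9,interpolation=cv2.INTER_CUBIC))
E
```

```text
yellow ([297, 112, 46, 47, 1681], [319.8, 135.1]) [0.5991 0.0631]
yellow ([443, 134, 138, 96, 5209], [514.9, 183.0]) [0.8463 0.0829]
blue ([300, 202, 41, 37, 1180], [319.9, 219.9]) [ 0.6322 -0.0378]
red ([256, 157, 44, 43, 1487], [277.7, 178.2]) [ 0.566  -0.0025]
green ([303, 167, 37, 38, 1095], [321.3, 185.5]) [0.6168 0.0141]
```

View pics/w4.png

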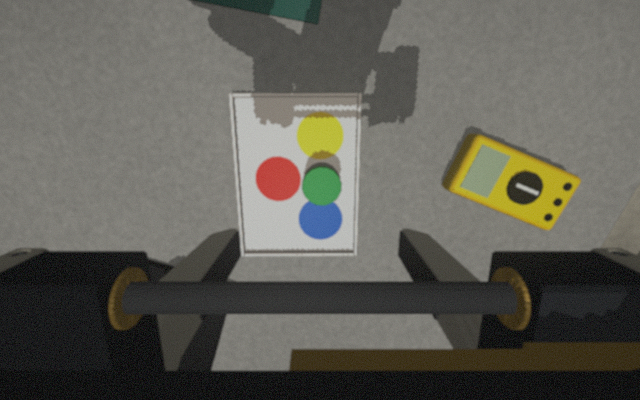

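View pics/crop1.png

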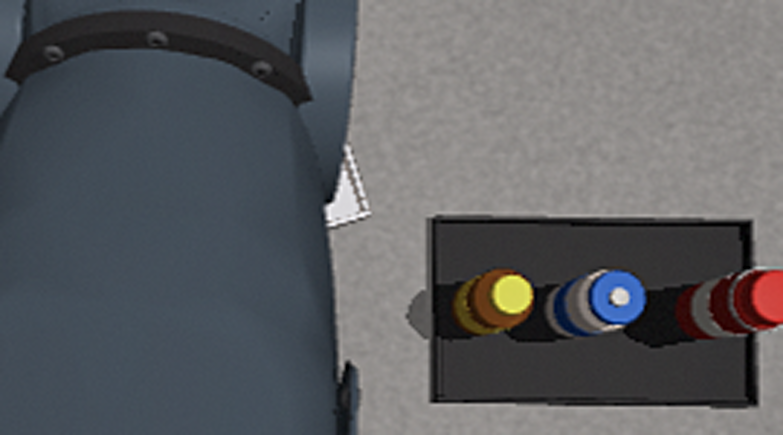

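The wrist view shows the spots bare: yellow (320,135), red (278,178), blue partly hidden (320,220). The jar is at (321,185) between the fingers. The top crop shows all three containers standing in the black tray. Next is the jar.

move_arm(rows=[{"slide": [0.0015,0.001,-0.01],"twist": [0,0,0]},{"slide": [0,0,-0.025],"twist": [0,0,0]},{"slide": [0,0,-0.025],"twist": [0,0,0]},{"slide": [0,0,-0.025],"twist": [0,0,0]},{"slide": [0,0,-0.025],"twist": [0,0,0]},{"slide": [0,0,-0.025],"twist": [0,0,0]},{"slide": [0,0,-0.025],"twist": [0,0,0]},{"slide": [0,0,-0.02],"twist": [0,0,0]},{"slide": [0,0,-0.012],"twist": [0,0,0]},{"slide": [0,0,0],"twist": [0,0,0]},{"slide": [0,0,0],"twist": [0,0,0]}])

```text
time_s: 25.17
tool_pos: [0.6163, 0.0134, 0.2018]
tcp_rot: [[-0.31, 0.951, -0.0], [0.951, 0.31, -0.0], [0.0, -0.0, -1.0]]
wrist_force: [0.1, -0.2, -0.4]
gripper_width: 0.0931
grip_force: 0.0
```

move_arm(rows=[{"slide": [0,0,0],"twist": [0,0,0]},{"slide": [0,0,0],"twist": [0,0,0]},{"slide": [0,0,0],"twist": [0,0,0]},{"slide": [0,0,0],"twist": [0,0,0]},{"slide": [0,0,0],"twist": [0,0,0]},{"slide": [0,0,0],"twist": [0,0,0]},{"slide": [0,0,0],"twist": [0,0,0]},{"slide": [0,0,0],"twist": [0,0,0]},{"slide": [0,0,0],"twist": [0,0,0]},{"slide": [0,0,0],"twist": [0,0,0]},{"slide": [0,0,0],"twist": [0,0,0]},{"slide": [0,0,0],"twist": [0,0,0]}], fingers=0, newtons=15)

```text
time_s: 26.17
tool_pos: [0.6163, 0.0137, 0.2018]
tcp_rot: [[-0.31, 0.951, -0.0], [0.951, 0.31, 0.0], [0.0, -0.0, -1.0]]
wrist_force: [-0.6, 0.7, -0.0]
gripper_width: 0.0441
grip_force: 15.0
```

move_arm(rows=[{"slide": [0,0,0.005],"twist": [0,0,0]},{"slide": [0,0,0.02],"twist": [0,0,0]},{"slide": [0,0,0.03],"twist": [0,0,0]},{"slide": [0,0,0.03],"twist": [0,0,0]},{"slide": [0,0,0.03],"twist": [0,0,0]},{"slide": [-0.007,0.013,0.02],"twist": [0,0,0]},{"slide": [-0.0136,0.0256,0],"twist": [0,0,0]},{"slide": [-0.0136,0.0256,0],"twist": [0,0,0]},{"slide": [-0.0136,0.0256,0],"twist": [0,0,0]},{"slide": [-0.0136,0.0256,0],"twist": [0,0,0]},{"slide": [-0.0136,0.0256,0],"twist": [0,0,0]},{"slide": [-0.0136,0.0256,0],"twist": [0,0,0]}])

```text
time_s: 27.17
tool_pos: [0.5267, 0.1813, 0.337]
tcp_rot: [[-0.31, 0.951, -0.0], [0.951, 0.31, 0.0], [0.0, -0.0, -1.0]]
wrist_force: [0.1, 0.4, -1.1]
gripper_width: 0.0439
grip_force: 15.0
```

move_arm(rows=[{"slide": [-0.0136,0.0256,0],"twist": [0,0,0]},{"slide": [-0.0136,0.0256,0],"twist": [0,0,0]},{"slide": [-0.0136,0.0256,0],"twist": [0,0,0]},{"slide": [-0.007,0.013,0],"twist": [0,0,0]},{"slide": [0,0,0],"twist": [0,0,0]},{"slide": [0,0,0],"twist": [0,0,0]},{"slide": [0,0,0],"twist": [0,0,0]}])

```text
time_s: 27.75
tool_pos: [0.4802, 0.2695, 0.3368]
tcp_rot: [[-0.31, 0.951, 0.0], [0.951, 0.31, -0.0], [-0.0, 0.0, -1.0]]
wrist_force: [0.3, -0.2, -0.8]
gripper_width: 0.0438
grip_force: 15.0
```

```bash
python3 - <<'E'
from h import *
c,im=grab("wrist","w5.png")
print(manip.observe()["tool_pos"],np.round(proj(c,np.array([.461,.349,.006])),1))
E
```

```text
[0.4803326  0.26925939 0.33681988] [325.1 108.5]
```

View pics/w5.png

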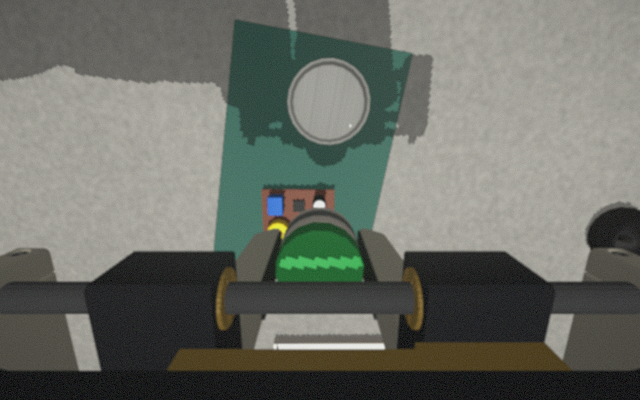

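The dish shows at (329,101), with its rim from 288 to 370 across and 57 to 144 down. That is a few mm from the top-view estimate.

```bash
python3 - <<'E'
from h import *
c=manip.camera_model("wrist")
im=cv2.imread("pics/w5.png");g=cv2.cvtColor(im,6);h=cv2.cvtColor(im,40)
m=((h[:,:,1]<60)).astype(np.uint8);m[:45]=0;m[160:]=0;m[:,:275]=0;m[:,385:]=0
cs,_=cv2.findContours(m,0,1)
k=min([x for x in cs if cv2.contourArea(x)>3000],key=lambda x:abs(cv2.boundingRect(x)[0]+cv2.boundingRect(x)[2]/2-329))
W=np.array([ray(c,*p[0],.011)[:2] for p in k]).astype(np.float32)
print(cv2.boundingRect(k),cv2.minEnclosingCircle(W),cv2.minAreaRect(W),ray(c,329,100.5,.011))
c=manip.camera_model("top");im=cv2.imread("pics/top0.png");h=cv2.cvtColor(im,40)
m=((h[:,:,1]<50)).astype(np.uint8);m[:195]=0;m[245:]=0;m[:,:139]=0;m[:,188:]=0
cs,_=cv2.findContours(m,0,1);k=max(cs,key=cv2.contourArea)
W=np.array([ray(c,*p[0],.011)[:2] for p in k]).astype(np.float32);print(cv2.minEnclosingCircle(W),cv2.boundingRect(k))
E
```

```text
(286, 57, 86, 89) ((0.4624064266681671, 0.35488516092300415), 0.0412287637591362) ((0.46246376633644104, 0.3548049032688141), (0.08144478499889374, 0.08029060810804367), 18.043750762939453) [0.46239012 0.35675363 0.011     ]
((0.4614596664905548, 0.3535825312137604), 0.04063698276877403) (143, 200, 37, 38)
```

move_arm(rows=[{"slide": [-0.004,0.0195,0],"twist": [0,0,0]},{"slide": [-0.006,0.025,0],"twist": [0,0,0]},{"slide": [-0.006,0.025,0],"twist": [0,0,0]},{"slide": [-0.002,0.015,0],"twist": [0,0,0]},{"slide": [0,0,-0.015],"twist": [0,0,0]},{"slide": [0,0,-0.025],"twist": [0,0,0]},{"slide": [0,0,-0.025],"twist": [0,0,0]},{"slide": [0,0,-0.025],"twist": [0,0,0]},{"slide": [0,0,-0.02],"twist": [0,0,0]},{"slide": [0,0,-0.008],"twist": [0,0,0]},{"slide": [0,0,0],"twist": [0,0,0]},{"slide": [0,0,0],"twist": [0,0,0]}])

```text
time_s: 28.8
tool_pos: [0.4624, 0.3543, 0.2193]
tcp_rot: [[-0.31, 0.951, 0.0], [0.951, 0.31, 0.0], [0.0, 0.0, -1.0]]
wrist_force: [0.6, 0.1, -0.9]
gripper_width: 0.0439
grip_force: 15.0
```

move_arm(rows=[{"slide": [0,0,-0.006],"twist": [0,0,0]},{"slide": [0,0,-0.005],"twist": [0,0,0]},{"slide": [0,0,-0.003],"twist": [0,0,0]},{"slide": [0,0,0],"twist": [0,0,0]},{"slide": [0,0,0],"twist": [0,0,0]},{"slide": [0,0,0],"twist": [0,0,0]}])

```text
time_s: 29.3
tool_pos: [0.4619, 0.3546, 0.205]
tcp_rot: [[-0.31, 0.951, 0.0], [0.951, 0.31, 0.0], [0.0, 0.0, -1.0]]
wrist_force: [-0.0, 0.8, -1.4]
gripper_width: 0.0439
grip_force: 15.0
```

move_arm(rows=[{"slide": [0,0,0],"twist": [0,0,0]},{"slide": [0,0,0],"twist": [0,0,0]},{"slide": [0,0,0],"twist": [0,0,0]},{"slide": [0,0,0],"twist": [0,0,0]},{"slide": [0,0,0],"twist": [0,0,0]},{"slide": [0,0,0],"twist": [0,0,0]},{"slide": [0,0,0],"twist": [0,0,0]},{"slide": [0,0,0],"twist": [0,0,0]},{"slide": [0,0,0],"twist": [0,0,0]},{"slide": [0,0,0],"twist": [0,0,0]},{"slide": [0,0,0],"twist": [0,0,0]},{"slide": [0,0,0],"twist": [0,0,0]}], fingers=100)

```text
time_s: 30.3
tool_pos: [0.4619, 0.3546, 0.2047]
tcp_rot: [[-0.31, 0.951, -0.0], [0.951, 0.31, -0.0], [-0.0, -0.0, -1.0]]
wrist_force: [-0.5, -0.4, 0.5]
gripper_width: 0.0931
grip_force: 0.0
```

move_arm(rows=[{"slide": [0,0,0.015],"twist": [0,0,0]},{"slide": [0,0,0.03],"twist": [0,0,0]},{"slide": [0,0,0.035],"twist": [0,0,0]},{"slide": [0,0,0.035],"twist": [0,0,0]},{"slide": [0,0,0.035],"twist": [0,0,0]},{"slide": [0,0,0.035],"twist": [0,0,0]},{"slide": [0,-0.03,0],"twist": [0,0,0]},{"slide": [0,-0.03,0],"twist": [0,0,0]},{"slide": [0,-0.03,0],"twist": [0,0,0]},{"slide": [0,0,0],"twist": [0,0,0]},{"slide": [0,0,0],"twist": [0,0,0]},{"slide": [0,0,0],"twist": [0,0,0]}])

```text
time_s: 31.3
tool_pos: [0.462, 0.2648, 0.3899]
tcp_rot: [[-0.31, 0.951, 0.0], [0.951, 0.31, 0.0], [0.0, 0.0, -1.0]]
wrist_force: [-0.0, 0.7, 0.1]
gripper_width: 0.093
grip_force: 0.0
```

```bash
python3 - <<'E'
from h import *
c,im=grab("wrist","w6.png")
print(manip.observe()["tool_pos"])
for b in blobs(mask(im,"green"),150):print(b,ray(c,*b[1],.048)[:2].round(4))
E
```

```text
[0.46192861 0.26514996 0.38975806]
([326, 85, 41, 42, 1347], [346.1, 105.6]) [0.4623 0.3541]
```

View pics/w6.png

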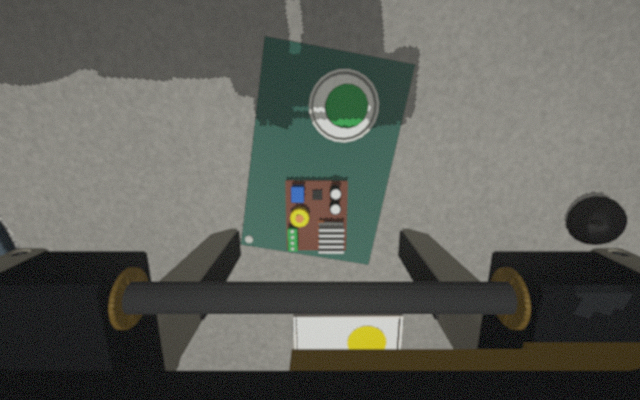

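The jar (346,106) sits centred in the dish (344,105) and the board is untouched. Next is the yellow bottle.

move_arm(rows=[{"slide": [0.0013,-0.033,0],"twist": [0,0,0]},{"slide": [0.0013,-0.033,0],"twist": [0,0,0]},{"slide": [0.0013,-0.033,0],"twist": [0,0,0]},{"slide": [0.0013,-0.033,0],"twist": [0,0,0]},{"slide": [0.0013,-0.033,0],"twist": [0,0,0]},{"slide": [0.0013,-0.033,0],"twist": [0,0,0]},{"slide": [0.0013,-0.033,0],"twist": [0,0,0]},{"slide": [0.0013,-0.033,0],"twist": [0,0,0]},{"slide": [0.0013,-0.033,0],"twist": [0,0,0]},{"slide": [0.0013,-0.033,0],"twist": [0,0,0]},{"slide": [0.0013,-0.033,0],"twist": [0,0,0]},{"slide": [0.0013,-0.033,0],"twist": [0,0,0]}])

```text
time_s: 32.35
tool_pos: [0.4779, -0.1324, 0.3897]
tcp_rot: [[-0.311, 0.95, 0.0], [0.95, 0.311, 0.0], [0.0, 0.0, -1.0]]
wrist_force: [1.1, -0.1, 0.1]
gripper_width: 0.0929
grip_force: 0.0
```

move_arm(rows=[{"slide": [0.0013,-0.033,0],"twist": [0,0,0]},{"slide": [0.0013,-0.033,0],"twist": [0,0,0]},{"slide": [0,0,0],"twist": [0,0,0]},{"slide": [0,0,0],"twist": [0,0,0]},{"slide": [0,0,0],"twist": [0,0,0]},{"slide": [0,0,0],"twist": [0,0,0]}])

```text
time_s: 32.85
tool_pos: [0.4804, -0.1962, 0.3896]
tcp_rot: [[-0.311, 0.95, -0.0], [0.95, 0.311, 0.0], [0.0, -0.0, -1.0]]
wrist_force: [-0.8, 0.6, -0.3]
gripper_width: 0.093
grip_force: 0.0
```

Down to TCP z 0.2433 (−0.146), y −0.001, then close.

move_arm(rows=[{"slide": [0,-0.001,-0.016],"twist": [0,0,0]},{"slide": [0,0,-0.02],"twist": [0,0,0]},{"slide": [0,0,-0.02],"twist": [0,0,0]},{"slide": [0,0,-0.02],"twist": [0,0,0]},{"slide": [0,0,-0.02],"twist": [0,0,0]},{"slide": [0,0,-0.02],"twist": [0,0,0]},{"slide": [0,0,-0.02],"twist": [0,0,0]},{"slide": [0,0,-0.01],"twist": [0,0,0]},{"slide": [0,0,0],"twist": [0,0,0]},{"slide": [0,0,0],"twist": [0,0,0]}])

```text
time_s: 33.68
tool_pos: [0.4804, -0.1979, 0.2441]
tcp_rot: [[-0.311, 0.95, -0.0], [0.95, 0.311, 0.0], [0.0, -0.0, -1.0]]
wrist_force: [0.1, -0.0, 0.7]
gripper_width: 0.0928
grip_force: 0.0
```

move_arm(rows=[{"slide": [0,0,0],"twist": [0,0,0]},{"slide": [0,0,0],"twist": [0,0,0]},{"slide": [0,0,0],"twist": [0,0,0]},{"slide": [0,0,0],"twist": [0,0,0]},{"slide": [0,0,0],"twist": [0,0,0]},{"slide": [0,0,0],"twist": [0,0,0]},{"slide": [0,0,0],"twist": [0,0,0]},{"slide": [0,0,0],"twist": [0,0,0]},{"slide": [0,0,0],"twist": [0,0,0]},{"slide": [0,0,0],"twist": [0,0,0]},{"slide": [0,0,0],"twist": [0,0,0]},{"slide": [0,0,0],"twist": [0,0,0]}], fingers=0, newtons=20)

```text
time_s: 34.68
tool_pos: [0.4801, -0.1985, 0.2437]
tcp_rot: [[-0.31, 0.951, -0.0], [0.951, 0.31, -0.0], [0.0, -0.0, -1.0]]
wrist_force: [0.2, -0.9, 0.0]
gripper_width: 0.0415
grip_force: 19.9
```

move_arm(rows=[{"slide": [0,0,0.005],"twist": [0,0,0]},{"slide": [0,0,0.015],"twist": [0,0,0]},{"slide": [0,0,0.025],"twist": [0,0,0]},{"slide": [0,0,0.025],"twist": [0,0,0]},{"slide": [0,0,0.025],"twist": [0,0,0]},{"slide": [0,0,0.025],"twist": [0,0,0]},{"slide": [0,0,0.02],"twist": [0,0,0]},{"slide": [0.005,0.0117,0.01],"twist": [0,0,0]},{"slide": [0.0108,0.0238,0],"twist": [0,0,0]},{"slide": [0.0108,0.0238,0],"twist": [0,0,0]},{"slide": [0.0108,0.0238,0],"twist": [0,0,0]},{"slide": [0.0108,0.0238,0],"twist": [0,0,0]}])

```text
time_s: 35.68
tool_pos: [0.5285, -0.0897, 0.3934]
tcp_rot: [[-0.31, 0.951, -0.001], [0.951, 0.31, 0.0], [0.001, -0.001, -1.0]]
wrist_force: [0.5, -0.2, -1.3]
gripper_width: 0.0418
grip_force: 19.9
```

move_arm(rows=[{"slide": [0.0108,0.0238,0],"twist": [0,0,0]},{"slide": [0.0108,0.0238,0],"twist": [0,0,0]},{"slide": [0.0108,0.0238,0],"twist": [0,0,0]},{"slide": [0.0108,0.0238,0],"twist": [0,0,0]},{"slide": [0.0108,0.0238,0],"twist": [0,0,0]},{"slide": [0.0108,0.0238,0],"twist": [0,0,0]},{"slide": [0.005,0.0117,0],"twist": [0,0,0]},{"slide": [0,0,0],"twist": [0,0,0]},{"slide": [0,0,0],"twist": [0,0,0]},{"slide": [0,0,0],"twist": [0,0,0]}])

```text
time_s: 36.52
tool_pos: [0.5977, 0.0624, 0.3935]
tcp_rot: [[-0.31, 0.951, -0.001], [0.951, 0.31, -0.0], [-0.0, -0.001, -1.0]]
wrist_force: [-1.2, 0.6, -0.9]
gripper_width: 0.0419
grip_force: 19.9
```

move_arm(rows=[{"slide": [0,0,-0.01],"twist": [0,0,0]},{"slide": [0,0,-0.02],"twist": [0,0,0]},{"slide": [0,0,-0.025],"twist": [0,0,0]},{"slide": [0,0,-0.025],"twist": [0,0,0]},{"slide": [0,0,-0.025],"twist": [0,0,0]},{"slide": [0,0,-0.02],"twist": [0,0,0]},{"slide": [0,0,-0.015],"twist": [0,0,0]},{"slide": [0,0,-0.005],"twist": [0,0,0]},{"slide": [0,0,-0.004],"twist": [0,0,0]},{"slide": [0,0,0],"twist": [0,0,0]},{"slide": [0,0,0],"twist": [0,0,0]}])

```text
time_s: 37.43
tool_pos: [0.5983, 0.0627, 0.2455]
tcp_rot: [[-0.31, 0.951, 0.001], [0.951, 0.31, 0.0], [-0.0, 0.001, -1.0]]
wrist_force: [0.5, -0.4, -1.6]
gripper_width: 0.0417
grip_force: 19.9
```

move_arm(rows=[{"slide": [0,0,-0.001],"twist": [0,0,0]},{"slide": [0,0,0],"twist": [0,0,0]},{"slide": [0,0,0],"twist": [0,0,0]}])

```text
time_s: 37.68
tool_pos: [0.5981, 0.063, 0.2442]
tcp_rot: [[-0.31, 0.951, 0.001], [0.951, 0.31, -0.0], [-0.0, 0.001, -1.0]]
wrist_force: [-0.1, 0.3, -2.1]
gripper_width: 0.042
grip_force: 19.9
```

move_arm(rows=[{"slide": [0,0,0],"twist": [0,0,0]},{"slide": [0,0,0],"twist": [0,0,0]},{"slide": [0,0,0],"twist": [0,0,0]},{"slide": [0,0,0],"twist": [0,0,0]},{"slide": [0,0,0],"twist": [0,0,0]},{"slide": [0,0,0],"twist": [0,0,0]},{"slide": [0,0,0],"twist": [0,0,0]},{"slide": [0,0,0],"twist": [0,0,0]},{"slide": [0,0,0],"twist": [0,0,0]},{"slide": [0,0,0],"twist": [0,0,0]},{"slide": [0,0,0],"twist": [0,0,0]},{"slide": [0,0,0],"twist": [0,0,0]}], fingers=100)

```text
time_s: 38.68
tool_pos: [0.5981, 0.0629, 0.2437]
tcp_rot: [[-0.31, 0.951, -0.0], [0.951, 0.31, 0.0], [0.0, -0.0, -1.0]]
wrist_force: [-0.1, 0.1, 0.4]
gripper_width: 0.0932
grip_force: 0.0
```

move_arm(rows=[{"slide": [0,0,0.015],"twist": [0,0,0]},{"slide": [0,0,0.03],"twist": [0,0,0]},{"slide": [0,0,0.035],"twist": [0,0,0]},{"slide": [0,0,0.035],"twist": [0,0,0]},{"slide": [0,0,0.035],"twist": [0,0,0]},{"slide": [-0.0098,-0.0275,0],"twist": [0,0,0]},{"slide": [-0.0098,-0.0275,0],"twist": [0,0,0]},{"slide": [-0.0098,-0.0275,0],"twist": [0,0,0]},{"slide": [-0.0098,-0.0275,0],"twist": [0,0,0]},{"slide": [-0.0098,-0.0275,0],"twist": [0,0,0]},{"slide": [-0.0098,-0.0275,0],"twist": [0,0,0]},{"slide": [-0.0098,-0.0275,0],"twist": [0,0,0]}])

```text
time_s: 39.68
tool_pos: [0.5288, -0.1307, 0.3938]
tcp_rot: [[-0.31, 0.951, 0.0], [0.951, 0.31, -0.0], [-0.0, 0.0, -1.0]]
wrist_force: [1.1, -0.4, -0.3]
gripper_width: 0.093
grip_force: 0.0
```

move_arm(rows=[{"slide": [-0.0098,-0.0275,0],"twist": [0,0,0]},{"slide": [-0.0098,-0.0275,0],"twist": [0,0,0]},{"slide": [-0.0098,-0.0275,0],"twist": [0,0,0]},{"slide": [-0.0098,-0.0275,0],"twist": [0,0,0]},{"slide": [-0.0098,-0.0275,0],"twist": [0,0,0]},{"slide": [0,0,0],"twist": [0,0,0]},{"slide": [0,0,0],"twist": [0,0,0]},{"slide": [0,0,0],"twist": [0,0,0]}])

```text
time_s: 40.35
tool_pos: [0.4805, -0.2668, 0.3937]
tcp_rot: [[-0.31, 0.951, -0.0], [0.951, 0.31, 0.0], [0.0, 0.0, -1.0]]
wrist_force: [1.0, -0.4, -0.4]
gripper_width: 0.093
grip_force: 0.0
```

move_arm(rows=[{"slide": [0,0,-0.02],"twist": [0,0,0]},{"slide": [0,0,-0.02],"twist": [0,0,0]},{"slide": [0,0,-0.02],"twist": [0,0,0]},{"slide": [0,0,-0.02],"twist": [0,0,0]},{"slide": [0,0,-0.02],"twist": [0,0,0]},{"slide": [0,0,-0.02],"twist": [0,0,0]},{"slide": [0,0,-0.02],"twist": [0,0,0]},{"slide": [0,0,-0.01],"twist": [0,0,0]},{"slide": [0,0,0],"twist": [0,0,0]},{"slide": [0,0,0],"twist": [0,0,0]}])

```text
time_s: 41.18
tool_pos: [0.4809, -0.2666, 0.244]
tcp_rot: [[-0.311, 0.95, -0.0], [0.95, 0.311, 0.0], [0.0, -0.0, -1.0]]
wrist_force: [-0.2, -1.4, 0.5]
gripper_width: 0.093
grip_force: 0.0
```

move_arm(rows=[{"slide": [0,0,0],"twist": [0,0,0]},{"slide": [0,0,0],"twist": [0,0,0]},{"slide": [0,0,0],"twist": [0,0,0]},{"slide": [0,0,0],"twist": [0,0,0]},{"slide": [0,0,0],"twist": [0,0,0]},{"slide": [0,0,0],"twist": [0,0,0]},{"slide": [0,0,0],"twist": [0,0,0]},{"slide": [0,0,0],"twist": [0,0,0]},{"slide": [0,0,0],"twist": [0,0,0]},{"slide": [0,0,0],"twist": [0,0,0]},{"slide": [0,0,0],"twist": [0,0,0]},{"slide": [0,0,0],"twist": [0,0,0]}], fingers=0, newtons=20)

```text
time_s: 42.18
tool_pos: [0.4805, -0.2671, 0.2438]
tcp_rot: [[-0.31, 0.951, 0.0], [0.951, 0.31, -0.0], [-0.0, 0.0, -1.0]]
wrist_force: [0.0, -0.5, -0.2]
gripper_width: 0.0415
grip_force: 20.0
```

move_arm(rows=[{"slide": [0,0,0.005],"twist": [0,0,0]},{"slide": [0,0,0.015],"twist": [0,0,0]},{"slide": [0,0,0.025],"twist": [0,0,0]},{"slide": [0,0,0.025],"twist": [0,0,0]},{"slide": [0,0,0.025],"twist": [0,0,0]},{"slide": [0,0,0.025],"twist": [0,0,0]},{"slide": [0,0,0.02],"twist": [0,0,0]},{"slide": [0.0065,0.01,0.01],"twist": [0,0,0]},{"slide": [0.0135,0.021,0],"twist": [0,0,0]},{"slide": [0.0135,0.021,0],"twist": [0,0,0]},{"slide": [0.0135,0.021,0],"twist": [0,0,0]},{"slide": [0.0135,0.021,0],"twist": [0,0,0]}])

```text
time_s: 43.18
tool_pos: [0.5416, -0.1712, 0.3932]
tcp_rot: [[-0.31, 0.951, -0.001], [0.951, 0.31, 0.001], [0.001, -0.001, -1.0]]
wrist_force: [-0.0, -0.8, -2.1]
gripper_width: 0.0415
grip_force: 20.0
```

move_arm(rows=[{"slide": [0.0135,0.021,0],"twist": [0,0,0]},{"slide": [0.0135,0.021,0],"twist": [0,0,0]},{"slide": [0.0135,0.021,0],"twist": [0,0,0]},{"slide": [0.0135,0.021,0],"twist": [0,0,0]},{"slide": [0.0135,0.021,0],"twist": [0,0,0]},{"slide": [0.0135,0.021,0],"twist": [0,0,0]},{"slide": [0.007,0.01,0],"twist": [0,0,0]},{"slide": [0,0,0],"twist": [0,0,0]},{"slide": [0,0,0],"twist": [0,0,0]},{"slide": [0,0,0],"twist": [0,0,0]}])

```text
time_s: 44.02
tool_pos: [0.6286, -0.0376, 0.3934]
tcp_rot: [[-0.31, 0.951, -0.001], [0.951, 0.31, -0.0], [0.0, -0.001, -1.0]]
wrist_force: [-0.4, -0.4, -2.0]
gripper_width: 0.0413
grip_force: 20.0
```

move_arm(rows=[{"slide": [0,0,-0.01],"twist": [0,0,0]},{"slide": [0,0,-0.02],"twist": [0,0,0]},{"slide": [0,0,-0.025],"twist": [0,0,0]},{"slide": [0,0,-0.025],"twist": [0,0,0]},{"slide": [0,0,-0.025],"twist": [0,0,0]},{"slide": [0,0,-0.02],"twist": [0,0,0]},{"slide": [0,0,-0.015],"twist": [0,0,0]},{"slide": [0,0,-0.005],"twist": [0,0,0]},{"slide": [0,0,-0.005],"twist": [0,0,0]},{"slide": [0,0,0],"twist": [0,0,0]},{"slide": [0,0,0],"twist": [0,0,0]}])

```text
time_s: 44.93
tool_pos: [0.6291, -0.0375, 0.2444]
tcp_rot: [[-0.309, 0.951, 0.001], [0.951, 0.31, -0.0], [-0.001, 0.001, -1.0]]
wrist_force: [-0.2, -0.4, -1.2]
gripper_width: 0.0415
grip_force: 20.0
```

move_arm(rows=[{"slide": [0,0,0],"twist": [0,0,0]},{"slide": [0,0,0],"twist": [0,0,0]},{"slide": [0,0,0],"twist": [0,0,0]},{"slide": [0,0,0],"twist": [0,0,0]},{"slide": [0,0,0],"twist": [0,0,0]},{"slide": [0,0,0],"twist": [0,0,0]},{"slide": [0,0,0],"twist": [0,0,0]},{"slide": [0,0,0],"twist": [0,0,0]},{"slide": [0,0,0],"twist": [0,0,0]},{"slide": [0,0,0],"twist": [0,0,0]},{"slide": [0,0,0],"twist": [0,0,0]},{"slide": [0,0,0],"twist": [0,0,0]}], fingers=100)

```text
time_s: 45.93
tool_pos: [0.629, -0.037, 0.2437]
tcp_rot: [[-0.31, 0.951, -0.0], [0.951, 0.31, 0.0], [0.0, -0.0, -1.0]]
wrist_force: [-0.2, 0.1, 0.3]
gripper_width: 0.0931
grip_force: 0.0
```

move_arm(rows=[{"slide": [0,0,0.02],"twist": [0,0,0]},{"slide": [0,0,0.03],"twist": [0,0,0]},{"slide": [0,0,0.035],"twist": [0,0,0]},{"slide": [0,0,0.035],"twist": [0,0,0]},{"slide": [0,0,0.04],"twist": [0,0,0]},{"slide": [-0.0106,-0.0236,0],"twist": [0,0,0.1122]},{"slide": [-0.0106,-0.0236,0],"twist": [0,0,0.1122]},{"slide": [-0.0106,-0.0236,0],"twist": [0,0,0.1122]},{"slide": [-0.0106,-0.0236,0],"twist": [0,0,0.1122]},{"slide": [-0.0106,-0.0236,0],"twist": [0,0,0.1122]},{"slide": [-0.0106,-0.0236,0],"twist": [0,0,0.1122]},{"slide": [-0.0106,-0.0236,0],"twist": [0,0,0.1122]}])

```text
time_s: 46.93
tool_pos: [0.5541, -0.2033, 0.4038]
tcp_rot: [[-0.894, 0.448, 0.0], [0.448, 0.894, -0.0], [-0.0, 0.0, -1.0]]
wrist_force: [0.4, -0.2, 0.6]
gripper_width: 0.0933
grip_force: 0.0
```

move_arm(rows=[{"slide": [-0.0106,-0.0236,0],"twist": [0,0,0.1122]},{"slide": [-0.0106,-0.0236,0],"twist": [0,0,0.1122]},{"slide": [-0.0106,-0.0236,0],"twist": [0,0,0.1122]},{"slide": [-0.0106,-0.0236,0],"twist": [0,0,0.1122]},{"slide": [-0.0106,-0.0236,0],"twist": [0,0,0.1122]},{"slide": [-0.0106,-0.0236,0],"twist": [0,0,0.1122]},{"slide": [-0.0106,-0.0236,0],"twist": [0,0,0.1122]},{"slide": [0,0,0],"twist": [0,0,0]},{"slide": [0,0,0],"twist": [0,0,0]},{"slide": [0,0,0],"twist": [0,0,0]}])

```text
time_s: 47.77
tool_pos: [0.4808, -0.367, 0.4037]
tcp_rot: [[-0.951, -0.308, 0.0], [-0.308, 0.951, 0.0], [-0.0, 0.0, -1.0]]
wrist_force: [-0.2, 1.0, 0.0]
gripper_width: 0.0928
grip_force: 0.0
```

Down 0.153 to TCP z 0.2507, then close.

move_arm(rows=[{"slide": [0,0,-0.018],"twist": [0,0,0]},{"slide": [0,0,-0.02],"twist": [0,0,0]},{"slide": [0,0,-0.02],"twist": [0,0,0]},{"slide": [0,0,-0.02],"twist": [0,0,0]},{"slide": [0,0,-0.02],"twist": [0,0,0]},{"slide": [0,0,-0.02],"twist": [0,0,0]},{"slide": [0,0,-0.02],"twist": [0,0,0]},{"slide": [0,0,-0.015],"twist": [0,0,0]},{"slide": [0,0,0],"twist": [0,0,0]},{"slide": [0,0,0],"twist": [0,0,0]}])

```text
time_s: 48.6
tool_pos: [0.4811, -0.3666, 0.2506]
tcp_rot: [[-0.951, -0.31, -0.001], [-0.31, 0.951, 0.001], [0.001, 0.001, -1.0]]
wrist_force: [-0.0, 0.5, -0.3]
gripper_width: 0.093
grip_force: 0.0
```

move_arm(rows=[{"slide": [0,0,0],"twist": [0,0,0]},{"slide": [0,0,0],"twist": [0,0,0]},{"slide": [0,0,0],"twist": [0,0,0]},{"slide": [0,0,0],"twist": [0,0,0]},{"slide": [0,0,0],"twist": [0,0,0]},{"slide": [0,0,0],"twist": [0,0,0]},{"slide": [0,0,0],"twist": [0,0,0]},{"slide": [0,0,0],"twist": [0,0,0]},{"slide": [0,0,0],"twist": [0,0,0]},{"slide": [0,0,0],"twist": [0,0,0]},{"slide": [0,0,0],"twist": [0,0,0]},{"slide": [0,0,0],"twist": [0,0,0]}], fingers=0, newtons=20)

```text
time_s: 49.6
tool_pos: [0.4806, -0.3674, 0.2507]
tcp_rot: [[-0.951, -0.31, -0.0], [-0.31, 0.951, 0.0], [0.0, 0.0, -1.0]]
wrist_force: [-0.8, 1.6, 0.0]
gripper_width: 0.0418
grip_force: 20.0
```

move_arm(rows=[{"slide": [0,0,0.005],"twist": [0,0,0]},{"slide": [0,0,0.015],"twist": [0,0,0]},{"slide": [0,0,0.025],"twist": [0,0,0]},{"slide": [0,0,0.025],"twist": [0,0,0]},{"slide": [0,0,0.025],"twist": [0,0,0]},{"slide": [0,0,0.02],"twist": [0,0,0]},{"slide": [0,0,0.015],"twist": [0,0,0]},{"slide": [0.002,0.01,0.01],"twist": [0,0,0]},{"slide": [0.0063,0.0263,0],"twist": [0,0,0]},{"slide": [0.0063,0.0263,0],"twist": [0,0,0]},{"slide": [0.0063,0.0263,0],"twist": [0,0,0]},{"slide": [0.0063,0.0263,0],"twist": [0,0,0]}])

```text
time_s: 50.6
tool_pos: [0.5077, -0.2503, 0.3904]
tcp_rot: [[-0.951, -0.31, -0.001], [-0.31, 0.951, 0.001], [0.0, 0.001, -1.0]]
wrist_force: [0.5, 0.1, -0.4]
gripper_width: 0.0416
grip_force: 20.0
```

move_arm(rows=[{"slide": [0.0063,0.0263,0],"twist": [0,0,0]},{"slide": [0.0063,0.0263,0],"twist": [0,0,0]},{"slide": [0.0063,0.0263,0],"twist": [0,0,0]},{"slide": [0.0063,0.0263,0],"twist": [0,0,0]},{"slide": [0.0063,0.0263,0],"twist": [0,0,0]},{"slide": [0.0063,0.0263,0],"twist": [0,0,0]},{"slide": [0.0063,0.0263,0],"twist": [0,0,0]},{"slide": [0.0063,0.0263,0],"twist": [0,0,0]},{"slide": [0.0063,0.0263,0],"twist": [0,0,0]},{"slide": [0.0025,0.012,0],"twist": [0,0,0]},{"slide": [0,0,0],"twist": [0,0,0]},{"slide": [0,0,0],"twist": [0,0,0]}])

```text
time_s: 51.6
tool_pos: [0.5667, -0.0032, 0.3904]
tcp_rot: [[-0.95, -0.311, -0.001], [-0.311, 0.95, -0.0], [0.001, 0.0, -1.0]]
wrist_force: [0.5, -0.4, -1.9]
gripper_width: 0.0419
grip_force: 20.0
```

move_arm(rows=[{"slide": [0,0,-0.01],"twist": [0,0,0]},{"slide": [0,0,-0.02],"twist": [0,0,0]},{"slide": [0,0,-0.02],"twist": [0,0,0]},{"slide": [0,0,-0.025],"twist": [0,0,0]},{"slide": [0,0,-0.02],"twist": [0,0,0]},{"slide": [0,0,-0.02],"twist": [0,0,0]},{"slide": [0,0,-0.015],"twist": [0,0,0]},{"slide": [0,0,-0.005],"twist": [0,0,0]},{"slide": [0,0,-0.005],"twist": [0,0,0]},{"slide": [0,0,0],"twist": [0,0,0]},{"slide": [0,0,0],"twist": [0,0,0]}])

```text
time_s: 52.52
tool_pos: [0.5671, -0.0041, 0.2512]
tcp_rot: [[-0.951, -0.309, 0.001], [-0.309, 0.951, -0.0], [-0.001, -0.0, -1.0]]
wrist_force: [0.3, 0.6, -1.9]
gripper_width: 0.0415
grip_force: 20.0
```

move_arm(rows=[{"slide": [0,0,0],"twist": [0,0,0]},{"slide": [0,0,0],"twist": [0,0,0]},{"slide": [0,0,0],"twist": [0,0,0]},{"slide": [0,0,0],"twist": [0,0,0]},{"slide": [0,0,0],"twist": [0,0,0]},{"slide": [0,0,0],"twist": [0,0,0]},{"slide": [0,0,0],"twist": [0,0,0]},{"slide": [0,0,0],"twist": [0,0,0]},{"slide": [0,0,0],"twist": [0,0,0]},{"slide": [0,0,0],"twist": [0,0,0]},{"slide": [0,0,0],"twist": [0,0,0]},{"slide": [0,0,0],"twist": [0,0,0]}], fingers=100)

```text
time_s: 53.52
tool_pos: [0.567, -0.0036, 0.2507]
tcp_rot: [[-0.951, -0.31, 0.0], [-0.31, 0.951, -0.0], [-0.0, -0.0, -1.0]]
wrist_force: [0.0, -0.4, 0.1]
gripper_width: 0.0928
grip_force: 0.0
```

move_arm(rows=[{"slide": [0,0,0.015],"twist": [0,0,0]},{"slide": [0,0,0.03],"twist": [0,0,0]},{"slide": [0,0,0.035],"twist": [0,0,0]},{"slide": [0,0,0.035],"twist": [0,0,0]},{"slide": [0,0,0.035],"twist": [0,0,0]},{"slide": [-0.03,0,0],"twist": [0,0,0]},{"slide": [-0.03,0,0],"twist": [0,0,0]},{"slide": [-0.03,0,0],"twist": [0,0,0]},{"slide": [0,0,0],"twist": [0,0,0]},{"slide": [0,0,0],"twist": [0,0,0]},{"slide": [0,0,0],"twist": [0,0,0]}])

```text
time_s: 54.43
tool_pos: [0.4775, -0.0036, 0.4011]
tcp_rot: [[-0.951, -0.31, 0.001], [-0.31, 0.951, -0.0], [-0.001, -0.0, -1.0]]
wrist_force: [-0.5, 1.0, 0.5]
gripper_width: 0.0931
grip_force: 0.0
```

```bash
python3 - <<'E'
from h import *
s=manip.observe();print(s["time_s"],s["tool_pos"])
c,im=grab("wrist","w7.png")
for n,p in dict(red=(.566,-.003,.135),blue=(.6295,-.037,.117),yellow=(.598,.063,.116)).items():print(n,np.round(proj(c,np.array(p)),1))
for k in("red","blue","yellow"):print(k,blobs(mask(im,k),60))
_,s=grab("side");cv2.imwrite("pics/fin.png",np.hstack([im[:,100:500],s[:,180:560]]))
E
```

```text
54.4333 [ 0.47746873 -0.00359204  0.40108222]
red [287.8 293.7]
blue [239.3 327.5]
yellow [343.1 327.8]
red [([487, 219, 34, 35, 429], [503.5, 234.4]), ([278, 220, 40, 29, 467], [297.2, 230.2]), ([276, 248, 29, 16, 157], [288.7, 255.4]), ([272, 264, 38, 19, 544], [290.3, 273.8])]
blue [([507, 206, 22, 15, 272], [517.6, 213.2]), ([241, 257, 33, 24, 298], [254.0, 270.1]), ([223, 313, 35, 27, 633], [240.7, 324.7])]
yellow [([482, 204, 23, 21, 298], [493.0, 213.9]), ([317, 256, 40, 27, 692], [335.7, 270.4]), ([332, 314, 26, 26, 563], [344.2, 325.6])]
```

View pics/fin.png

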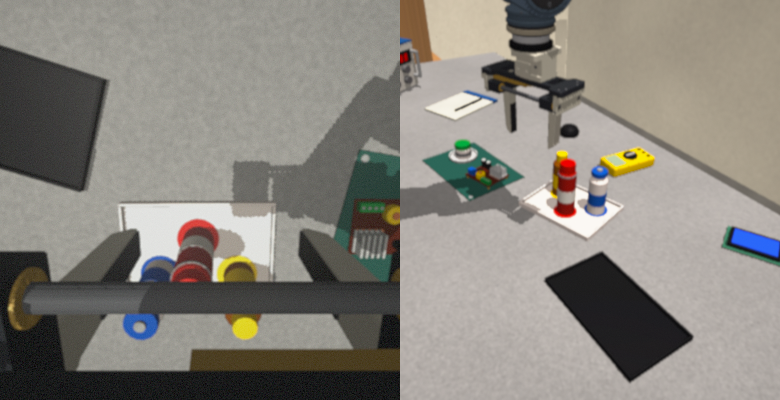

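The side view shows all three upright on their spots, the jar in the dish and the board untouched. In the wrist view the blue cap (241,325) and yellow cap (344,326) are within about 3 px of prediction, and the arm is clear. Handing in.

```bash
python3 -c "
from workcell import manip
print(manip.job_done())"
```

```text
the job is handed in; nothing more can be done
None
```

I handed the job in at about 55 s of the 144 s. The last pictures show the jar centred in the dish, the bottles and can upright on the spots of their own colours, and the board undisturbed; the hand-in gave no verdict.

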